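# Gauge the edge strip and file the flooring samples

### The arm

A 7-joint arm with a two-finger parallel gripper is mounted at the origin on the work surface. World frame = base frame: x ahead of the robot, y to its left, z up, the work surface at z = 0. Lengths are in m, angles in rad, forces in N, time in s.
With the tool pointing down it reaches from about 0.4 to 0.9 m from the base axis. Payload 5.5 kg.
Tool frame: the origin (TCP) lies at the very end of the fingers, on their centre line; the grasp point (between the pads) lies manip.tcp_to_grasp behind it (manip.tcp_to_grasp is the distance from the TCP to the grasp point, in m); z points along the fingers, y is the direction in which the jaws open and shut (so a half turn about z gives the same grasp; the last joint's range is limited). The gripper opens to 92 mm and grips with 3 to 60 N. Pads are 19 mm wide; open, the fingers measure 130 mm over their backs; the gripper's body (75 mm by 190 mm) begins 47 mm behind the grasp point.
Start: joints at [-0.931, 0.501, -0.427, 1.55, 0.221, 1.138, -0.21], TCP at [0.239, 0.604, 0.227] pointing down, gripper open.
Joint ranges: [-2.88, 2.88], [-0.31, 2.03], [-1.54, 1.56], [0.2, 2.42], [-1.41, 4.55], [0.19, 2.02], [-2.57, 2.57]. Speed limits (rad/s): [2.57, 2.57, 3.14, 3.14, 3.14, 3.14, 3.14].

### API

Orientations are given as a 3x3 rotation matrix whose columns are the frame's x, y, z axes.
In Python, from cell import manip, eyes gives the robot as it stands. The module is installed in compiled form; this text tells all that it offers.
- The arm moves only by the shell command python3 -m creep 'ROWS'. ROWS is JSON, a list of rows, each an object of numbers: "claw": the gripper command: -1 is fully open, 1 is shut, values between are in proportion; "tx", "ty", "tz": the shift along the tool's x, y, z in mm; "spin": the turn about the tool's z in rad. A call has 1 to 12 rows; each row is the pose to reach, as a shift and turn from the pose commanded when the call began, along the tool's axes at that moment; what a row does not reach only later rows make up. A row lasts 1/8 s, in which the tool goes at most 62.5 mm and 10.7 degrees, less where a joint would pass 70% of its speed; a pose out of reach is approached as far as the arm can. A call with a gripper value outside its range is refused whole. The fingers move at their own pace and stop on an object; the grip force is fixed at half the most. Time passes only in rows, so rows that repeat a pose let the fingers close. It gives the time, the measured TCP pose, the force and the opening at its end, in the units of the state.
- manip.sense(): the state, without advancing time (a new reading comes with each control period).
- eyes.read_camera(name): name is "scene" or "side" or "wrist"; returns a dict with "img" (480x640x3 uint8, blue, green, red), "K" (3x3 intrinsics, pixels), "cam_to_world" (4x4, takes a point from camera to world coordinates). Camera axes: x right, y down, z forward; pixel columns grow to the right and rows downward; lengths in m; the calibration is good to about 2 mm. The wrist camera is an equidistant fisheye: a pixel r from the principal point sees the ray r / f radians off the axis. A picture is of the moment at which its call begins. There is no depth.
- manip.job_done(): hands the job in, once; it reports no verdict.
The state is a dict: "time_s": time; "joint_pos": joint angles; "qvel": joint speeds; "joint_efforts": joint torques, N m; "tcp_pos": TCP position; "tcp_rot": TCP orientation; "wrist_force": force on the tool from outside, world axes, zero at the start; "torque": the same for the moment, N m; "opening": finger opening in m.
Only numpy, scipy, OpenCV 4.12 (cv2) and the standard library are available. Lean on these libraries where they do the work, as an engineer would, in place of code of your own. Each camera call takes 0.05 s, during which the arm holds its last target. There are 200 camera calls.

### The job

First check the floor edge strip: lay it between the caliper's jaws and slide the jaw lightly shut on it. Then lift the lever of the file so the rings spring open, thread every sample board over both posts so that it lies flat on the back cover, and the strip too if it measures 32 mm, and press the lever down to lock the rings; a 40 mm strip goes in the returns basket instead. Leave the caliper slid shut, and do not knock over the glass jar.

Things in the scene. Friction and masses are not known exactly. Their poses are not given: they have to be found in the camera images.
- file: lever arch file lying open, fixed, grey with paper lining, 260 mm (its y) by 480 mm (its x), covers 4 mm thick. Origin: on the table midway between the two ring posts. Back cover, on which boards lie from the posts towards -x: x = -150 to +55 mm; then spine; front cover to x = +331 mm. Between y = -35 and +35 mm nothing stands more than 10 mm above the covers
- post1 (a point): top of the ring post at the file's y = -40 mm; the other post is at y = +40 mm. Both round steel, 5 mm diameter, upright at the file's x = 0, top 60 mm above the table
- lever (a joint): the file's lever, beyond the +y post. 0: down, rings latched shut; grows as its end is lifted, to 1.2 rad (steeply up), rings open. Over-centre spring: below about 0.2 rad it snaps back down, above that the spring drives it up to 1.2 and holds it there. About 1 N at the tip lifts it, under 4 N presses it down
- arches (a joint): the two arches, bent wires moved by the lever: 0 shut, meeting the post tops; about 0.85 rad fully open. Hinged at the file's x = +40, y = -40 and +40, z = 10 mm; open they lean away to +x, at x above +37 mm and below z = 80 mm
- lever_hinge (a point): the lever's hinge (axis = the file's x), at x = +22, y = +62, z = +14 mm in the file's frame
- lever_tip (a point): centre of the black finger grip at the lever's end, 14 mm wide (file's x), 20 mm long, 10 mm thick, 65 mm from the hinge; with the lever down it is at x = +22, y = +126, z = +25 mm in the file's frame, fully open at y = +75, z = +78 mm. Turns with the lever
- board1: laminate flooring sample board, 56 mm (its x) by 112 mm (its y) by 8 mm thick, 50 g, lying flat. Origin: centre of its underside. Two slots, each 12 mm (x) by 13 mm (y), right through, at x = +13 mm, y = -40 and +40 mm: nearer its +x long edge. 2 to 4 of the four boards are there; an absent one reads None
- board2: laminate flooring sample board, 56 mm (its x) by 112 mm (its y) by 8 mm thick, 50 g, lying flat. Origin: centre of its underside. Two slots, each 12 mm (x) by 13 mm (y), right through, at x = +13 mm, y = -40 and +40 mm: nearer its +x long edge. 2 to 4 of the four boards are there; an absent one reads None
- board3: laminate flooring sample board, 56 mm (its x) by 112 mm (its y) by 8 mm thick, 50 g, lying flat. Origin: centre of its underside. Two slots, each 12 mm (x) by 13 mm (y), right through, at x = +13 mm, y = -40 and +40 mm: nearer its +x long edge. 2 to 4 of the four boards are there; an absent one reads None
- board4: laminate flooring sample board, 56 mm (its x) by 112 mm (its y) by 8 mm thick, 50 g, lying flat. Origin: centre of its underside. Two slots, each 12 mm (x) by 13 mm (y), right through, at x = +13 mm, y = -40 and +40 mm: nearer its +x long edge. 2 to 4 of the four boards are there; an absent one reads None
- strip1: floor edge strip, wood, 112 mm long (its y), 10 mm thick, 50 g, flat; two thin dark lines along its top; two 12 by 13 mm slots through it at y = -40 and +40 mm on its centre line. Origin: centre of its underside. Width (its x) 32 mm (right) or 40 mm (wrong): the caliper tells. Just one of strip1 and strip2 is there, the other reads None
- strip2: floor edge strip, wood, 112 mm long (its y), 10 mm thick, 50 g, flat; two thin dark lines along its top; two 12 by 13 mm slots through it at y = -40 and +40 mm on its centre line. Origin: centre of its underside. Width (its x) 32 mm (right) or 40 mm (wrong): the caliper tells. Just one of strip1 and strip2 is there, the other reads None
- caliper: steel caliper held to the bench by two cleats. Origin: on the table below the fixed jaw's measuring face, on the beam's middle line. Beam along its y, 16 mm wide, y = +40 to -195 mm. Jaws stick out from it to x = -50 mm, 10 mm wide, z = 2 to 9 mm; the fixed jaw (y = 0 to +10 mm) faces -y, the moving one +y. A part lies flat on the free table between them
- jaw (a joint): gap between the caliper's jaws in m, that is the reading: 0 shut, at most 0.095 open; starts at 0.062 to 0.075. Stays where it is left (1 N of friction)
- jaw_grip (a point): centre of the caliper's slider, a black housing 30 mm wide (caliper's x), 56 mm long (y), top 20 mm above the table, this point 11 mm above it, 30 mm behind (-y of) the moving jaw's face. Moves along the caliper's y
- basket_in (a point): centre of the inner floor (6 mm above the table) of the small wicker returns basket, fixed, 120 mm (its x) by 150 mm (its y), 60 mm high, walls 6 mm, open on top
- jar: bystander: glass jar with lid, 72 mm wide, 100 mm tall, origin at the centre of its underside
- board1_slots (a point): midway between the two slots of board1, on its underside
- board2_slots (a point): midway between the two slots of board2, on its underside
- board3_slots (a point): midway between the two slots of board3, on its underside
- board4_slots (a point): midway between the two slots of board4, on its underside
Things that resemble listed ones, but are neither listed nor needed, are in the scene too. Leave any orange look-alike of the part that bears basket_in alone.

How it is judged:
On the way, in this order (a step that is already met when the one before it is completed fails the run):
1. the strip lies between the caliper's jaws, both pressing on it with 1 to 25 N, lying flat and square to them (((contact force between jaw and strip1 between 1 and 25 N and contact force between caliper and strip1 above 1 N and angle between the y axis of strip1 and the x axis of caliper, either way round below 0.06 rad and angle between the z axis of strip1 and the z axis of caliper, either way round below 0.1 rad) or (contact force between jaw and strip2 between 1 and 25 N and contact force between caliper and strip2 above 1 N and angle between the y axis of strip2 and the x axis of caliper, either way round below 0.06 rad and angle between the z axis of strip2 and the z axis of caliper, either way round below 0.1 rad))), for 0.2 s.
2. the lever is lifted (over 1.0 rad) and the rings stand open (value of joint lever above 1 rad and value of joint arches above 0.5 rad), for 0.2 s.
3. with the rings still open, every board, and the strip if it is the 32 mm one, is threaded on both posts (value of joint arches above 0.5 rad and horizontal distance between each of board1_slots, board2_slots, board3_slots, board4_slots, strip1 and file below 0.009 m and angle between the y axis of each of board1, board2, board3, board4, strip1 and the y axis of file, either way round below 0.2 rad and angle between the z axis of each of board1, board2, board3, board4, strip1 and the z axis of file, either way round below 0.15 rad and height (world z) of each of board1, board2, board3, board4, strip1 below 0.05 m and x of each of board1, board2, board3, board4 in the frame of file below 0 m), for 0.2 s.
4. the lever is pressed down and the rings are shut (value of joint lever below 0.1 rad and value of joint arches below 0.05 rad), for 0.2 s.
At the end, for the whole second after the job is handed in: lever under 0.1 rad, rings shut; every board (and a 32 mm strip) on both posts, its slots' middle within 9 mm of the posts' middle, 0.2 rad in yaw, 0.15 rad of level, origin below 50 mm, boards on the back cover side; a 40 mm strip in the basket; caliper under 3 mm; all at rest (all of step 4 and horizontal distance between each of board1_slots, board2_slots, board3_slots, board4_slots, strip1 and file below 0.009 m and angle between the y axis of each of board1, board2, board3, board4, strip1 and the y axis of file, either way round below 0.2 rad and angle between the z axis of each of board1, board2, board3, board4, strip1 and the z axis of file, either way round below 0.15 rad and height (world z) of each of board1, board2, board3, board4, strip1, strip2 below 0.05 m and x of each of board1, board2, board3, board4 in the frame of file below 0 m and horizontal distance between strip2 and basket_in below 0.06 m and value of joint jaw below 0.003 m and linear speed of each of board1, board2, board3, board4, strip1, strip2 below 0.03 m/s); the robot touches nothing.
It fails at once if the glass jar is knocked over (angle between jar's own z axis and vertical above 0.5 rad).
Of board1, board2, board3, board4 only 2 to 4 are there at a start; the rules pass over those that are not, and their reading is None.
Of strip1, strip2 only 1 to 1 are there at a start; the rules pass over those that are not, and their reading is None.
At some moment in a run one of board1, board2, board3, board4, strip1, strip2 may be knocked a few centimetres aside while the robot is not near it.
Once in a run the grip may slacken for a moment while it holds something.
It also fails if it takes over 210 s, if anything falls off the work surface, if the arm or the gripper's body presses on something with over 40 N, if the wrist force passes 120 N, or if a joint passes its speed limit or range.

## Working session

There is one attempt and no reset: what is moved stays moved. The work goes in short steps, Python scripts to look and compute and a shell command to move; the robot and the scene stay as the last step left them, time stands still between calls to the robot, and variables do not carry over. Pictures are saved under pics/ and viewed, about 12 in all and at most 16, crops included, and the job is handed in when it is done.

```bash
mkdir -p pics; cat > h.py <<'E'
import numpy as np, cv2, sys
from cell import manip, eyes
def snap(name,fn=None):
    d=eyes.read_camera(name)
    if fn: cv2.imwrite('pics/'+fn,d['img']); np.savez('pics/'+fn+'.npz',img=d['img'],K=d['K'],T=d['cam_to_world'])
    return d
def load(fn):
    z=np.load('pics/'+fn+'.npz'); return dict(img=z['img'],K=z['K'],cam_to_world=z['T'])
def ray(d,px,fish=False):
    K,T=d['K'],d['cam_to_world']; x=(px[0]-K[0,2])/K[0,0]; y=(px[1]-K[1,2])/K[1,1]
    if fish:
        r=np.hypot(x,y); s=np.sin(r)/r if r>1e-9 else 1; v=np.array([x*s,y*s,np.cos(r)])
    else: v=np.array([x,y,1.])
    return T[:3,3],T[:3,:3]@v
def toz(d,px,z,fish=False):
    o,v=ray(d,px,fish); return o+v*(z-o[2])/v[2]
def proj(d,P,fish=False):
    K,T=d['K'],d['cam_to_world']; c=T[:3,:3].T@(np.asarray(P,float)-T[:3,3])
    if fish:
        r=np.hypot(c[0],c[1]); th=np.arctan2(r,c[2]); a=c[:2]/max(r,1e-9)*th
    else: a=c[:2]/c[2]
    return np.array([a[0]*K[0,0]+K[0,2],a[1]*K[1,1]+K[1,2]])
E
python3 - <<'E'
from h import *
np.set_printoptions(precision=3,suppress=True)
for n in ['scene','side','wrist']:
    d=snap(n,n+'0.png'); print(n,d['K'].tolist(),d['cam_to_world'].round(3).tolist())
s=manip.sense(); print(s, manip.tcp_to_grasp)
E
```

```text
scene [[508.4014887399503, 0.0, 320.2049016035968], [0.0, 508.4014887399503, 245.20485360228724], [0.0, 0.0, 1.0]] [[0.032, 0.802, -0.597, 1.242], [0.999, -0.023, 0.023, -0.028], [0.005, -0.597, -0.802, 1.123], [0.0, 0.0, 0.0, 1.0]]
side [[514.7156592120659, 0.0, 325.5018337467424], [0.0, 514.7156592120659, 237.60371833598566], [0.0, 0.0, 1.0]] [[0.924, -0.266, 0.273, 0.03], [-0.381, -0.65, 0.657, -0.999], [0.002, -0.712, -0.702, 1.107], [0.0, 0.0, 0.0, 1.0]]
wrist [[371.64829954431775, 0.0, 319.99816292541334], [0.0, 371.64829954431775, 235.34988525700254], [0.0, 0.0, 1.0]] [[0.368, 0.888, 0.277, 0.164], [0.93, -0.351, -0.11, 0.632], [-0.0, 0.298, -0.955, 0.383], [0.0, 0.0, 0.0, 1.0]]
{'time_s': 0.15, 'joint_pos': array([-0.931,  0.502, -0.427,  1.551,  0.221,  1.138, -0.21 ]), 'qvel': array([-0.001, -0.003, -0.001, -0.002,  0.   ,  0.   ,  0.   ]), 'joint_efforts': array([ -0.007, -56.71 ,  -5.825, -27.945,  -0.069,   0.027,   0.   ]), 'tcp_pos': array([0.239, 0.604, 0.226]), 'tcp_rot': array([[-0.93 ,  0.368, -0.001],
       [ 0.368,  0.93 , -0.001],
       [ 0.   , -0.001, -1.   ]]), 'wrist_force': array([ 0.268, -0.202,  0.066]), 'torque': array([ 0.028,  0.019, -0.034]), 'opening': 0.09192971281737972} 0.0188
```

View pics/scene0.png

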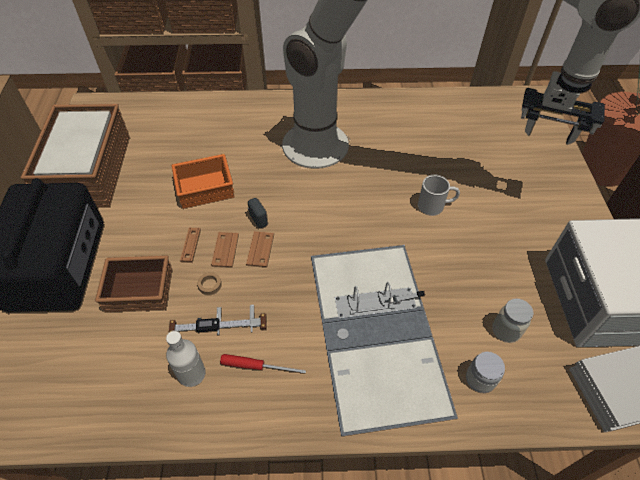

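View pics/side0.png

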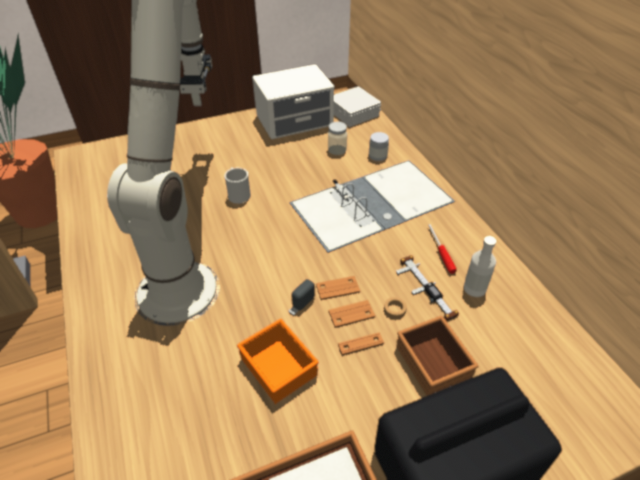

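Scene view: two boards at (225,249) and (261,249), the narrow strip at (191,245), the caliper at (218,324) with its slider at (208,325). The brown basket is at (134,282) and its orange look-alike at (203,181). The file posts are at about (355,297) and (390,297), with the lever tip at (422,294).
Possible mix-ups for the strip: the two boards. For the basket: the orange tray and the paper tray at (75,150). For the caliper: the screwdriver at (260,364). Close crop next.

```bash
python3 - <<'E'
from h import *
np.set_printoptions(precision=3,suppress=True)
d=load('scene0.png'); im=d['img']
a=cv2.resize(im[220:345,90:280],None,fx=4,fy=4,interpolation=cv2.INTER_CUBIC)
cv2.imwrite('pics/c1.png',a)
a=cv2.resize(im[240:330,305:435],None,fx=6,fy=6,interpolation=cv2.INTER_CUBIC)
cv2.imwrite('pics/c2.png',a)
for n,p,z in [('strip',(191,245),.01),('b',(225,249),.008),('b2',(261,249),.008),('cal',(218,324),.005),('fileA',(312,257),.004),('fileB',(404,247),.004),('fileC',(455,418),.004),('fileD',(342,432),.004),('jar',(487,385),0),('jar2',(512,335),0)]: print(n,toz(d,p,z))
E
```

```text
strip [ 0.404 -0.348  0.01 ]
b [ 0.419 -0.255  0.008]
b2 [ 0.421 -0.157  0.008]
cal [ 0.645 -0.255  0.005]
fileA [ 0.449 -0.019  0.004]
fileB [0.423 0.233 0.004]
fileC [0.891 0.284 0.004]
fileD [0.913 0.035 0.004]
jar [0.817 0.373 0.   ]
jar2 [0.693 0.463 0.   ]
```

View pics/c1.png

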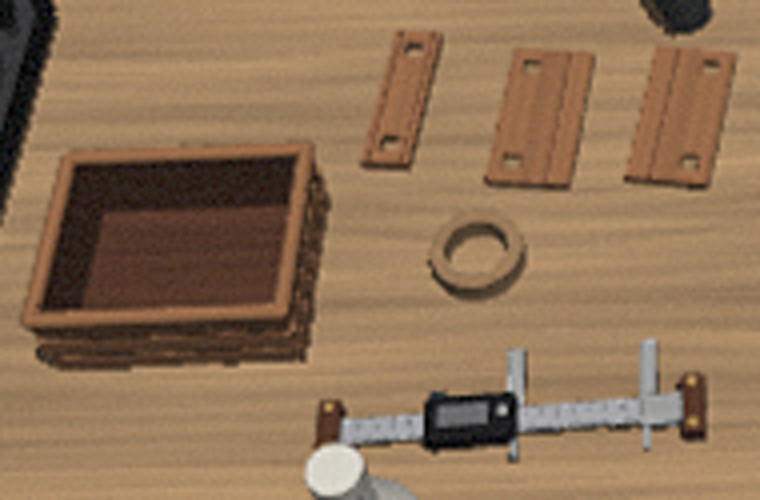

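View pics/c2.png

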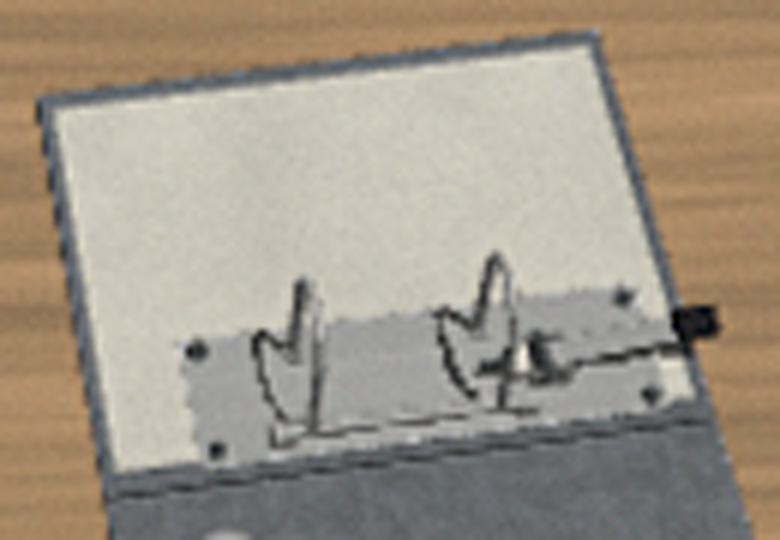

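Strip identified by its narrow shape with slots on the centre line (crop 400,100). Board slots are near the left edge of the left board (540,115) and the right edge of the right board (680,115). Moving to an overview hover.

```bash
cat >> h.py <<'E'
def go(x,y,z,yaw=None):
    "shift (mm) and spin from the measured pose; yaw = world angle (deg) of tool y"
    s=manip.sense(); R=s['tcp_rot']; d=R.T@(np.array([x,y,z])-s['tcp_pos'])*1000
    cur=np.degrees(np.arctan2(R[1,1],R[0,1])); sp=0 if yaw is None else -((yaw-cur+180)%360-180)
    print('tx %.1f ty %.1f tz %.1f spin %.3f (cur yaw %.2f, tcp %s, j7 %.2f)'%(*d,np.radians(sp),cur,s['tcp_pos'].round(4),s['joint_pos'][6]))
E
python3 -m creep '[{"tx":-120,"ty":-60,"tz":-40,"spin":0.4,"claw":-1},{"tx":-355,"ty":-187,"tz":-73,"spin":1.3,"claw":-1},{"tx":-355,"ty":-187,"tz":-73,"spin":1.3,"claw":-1},{"tx":-355,"ty":-187,"tz":-73,"spin":1.3,"claw":-1},{"tx":-355,"ty":-187,"tz":-73,"spin":1.3,"claw":-1},{"tx":-355,"ty":-187,"tz":-73,"spin":1.3,"claw":-1},{"tx":-355,"ty":-187,"tz":-73,"spin":1.3,"claw":-1},{"tx":-355,"ty":-187,"tz":-73,"spin":1.3,"claw":-1},{"tx":-355,"ty":-187,"tz":-73,"spin":1.3,"claw":-1}]'
python3 -c "
from h import *
go(.5,-.25,.3,-90)"
```

```text
time_s: 1.27
tcp_pos: [0.4995, 0.3008, 0.2993]
tcp_rot: [[0.103, 0.995, -0.001], [0.995, -0.103, 0.0], [0.0, -0.001, -1.0]]
wrist_force: [-1.1, 0.1, 0.3]
opening: 0.0919
tx -547.8 ty 57.4 tz -0.9 spin 1.467 (cur yaw -5.92, tcp [0.4995 0.3008 0.2993], j7 -0.71)
```

```bash
python3 -m creep '[{"tx":-548,"ty":57,"tz":0,"spin":1.467,"claw":-1},{"tx":-548,"ty":57,"tz":0,"spin":1.467,"claw":-1},{"tx":-548,"ty":57,"tz":0,"spin":1.467,"claw":-1},{"tx":-548,"ty":57,"tz":0,"spin":1.467,"claw":-1},{"tx":-548,"ty":57,"tz":0,"spin":1.467,"claw":-1},{"tx":-548,"ty":57,"tz":0,"spin":1.467,"claw":-1},{"tx":-548,"ty":57,"tz":0,"spin":1.467,"claw":-1},{"tx":-548,"ty":57,"tz":0,"spin":1.467,"claw":-1},{"tx":-548,"ty":57,"tz":0,"spin":1.467,"claw":-1},{"tx":-548,"ty":57,"tz":0,"spin":1.467,"claw":-1},{"tx":-548,"ty":57,"tz":0,"spin":1.467,"claw":-1},{"tx":-548,"ty":57,"tz":0,"spin":1.467,"claw":-1}]'
python3 -c "
from h import *
d=snap('wrist','w1.png')
go(.5,-.25,.3,-90)"
```

```text
time_s: 2.78
tcp_pos: [0.4999, -0.2483, 0.2994]
tcp_rot: [[1.0, 0.002, -0.0], [0.002, -1.0, 0.001], [-0.0, -0.001, -1.0]]
wrist_force: [-0.2, 0.6, 0.0]
opening: 0.092
tx 0.2 ty 1.4 tz -0.5 spin 0.002 (cur yaw -89.89, tcp [ 0.4998 -0.2486  0.2995], j7 -1.05)
```

View pics/w1.png

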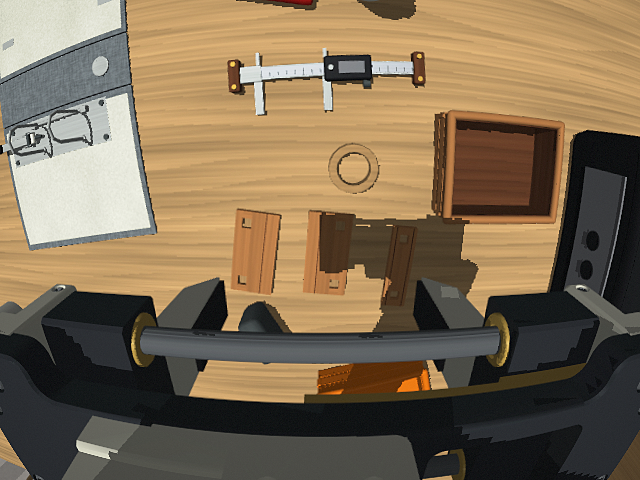

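```bash
cat >> h.py <<'E'
def rect(d,x0,x1,y0,y1,z,s,fish,fn,grid=.05):
    "top-down picture: row 0 = x0, col 0 = y0 (signed either way), s px per mm"
    nx=int(abs(x1-x0)*1000*s); ny=int(abs(y1-y0)*1000*s)
    X=x0+(np.arange(nx)+.5)/nx*(x1-x0); Y=y0+(np.arange(ny)+.5)/ny*(y1-y0)
    P=np.stack(np.meshgrid(X,Y,indexing='ij')+[np.full((nx,ny),z)] if False else [*np.meshgrid(X,Y,indexing='ij'),np.full((nx,ny),z)],-1)
    K,T=d['K'],d['cam_to_world']; c=(P-T[:3,3])@T[:3,:3]
    r=np.hypot(c[...,0],c[...,1]); k=np.arctan2(r,c[...,2])/r if fish else 1/c[...,2]
    u=(c[...,0]*k*K[0,0]+K[0,2]).astype(np.float32); v=(c[...,1]*k*K[1,1]+K[1,2]).astype(np.float32)
    im=cv2.remap(d['img'],u,v,cv2.INTER_CUBIC)
    lo,hi=sorted((x0,x1))
    for g in np.arange(np.ceil(lo/grid)*grid,hi,grid):
        i=int((g-x0)/(x1-x0)*nx); cv2.line(im,(0,i),(12,i),(255,0,0),1); cv2.putText(im,'%.2f'%g,(14,i+4),0,.35,(255,0,0))
    lo,hi=sorted((y0,y1))
    for g in np.arange(np.ceil(lo/grid)*grid,hi,grid):
        j=int((g-y0)/(y1-y0)*ny); cv2.line(im,(j,0),(j,12),(0,0,255),1); cv2.putText(im,'%.2f'%g,(j-12,24),0,.35,(0,0,255))
    cv2.imwrite('pics/'+fn,im); return im
E
python3 -c "
from h import *
rect(load('w1.png'),.34,.69,-.42,-.10,.009,1.7,True,'r1.png')"
```

```text
(no output)
```

View pics/r1.png

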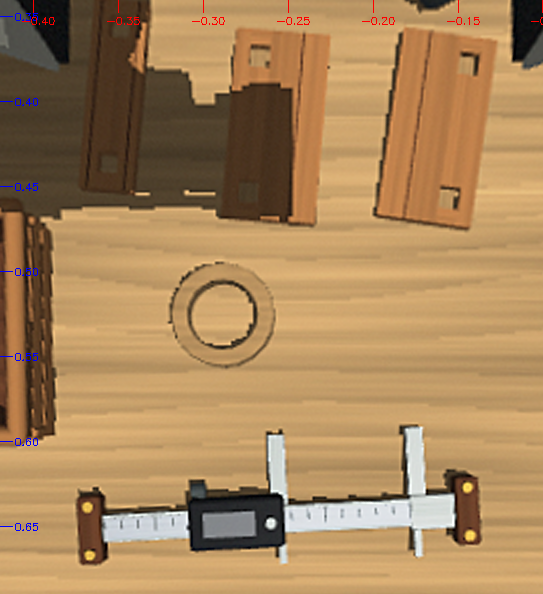

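Rectified view: strip's lower end is at (81,188)–(136,192), so its width is about 32 mm, centre ≈ (.396,-.352), long axis −4.3°. The caliper's fixed jaw is at (413,427–555), origin ≈ (.6415,-.179), yaw +2.9°, gap ≈ 72 mm. A ring is at (222,315).

```bash
python3 -c "
from h import *
go(.396,-.352,.004,-94.2)"
```

```text
tx -104.0 ty 103.5 tz 295.4 spin 0.075 (cur yaw -89.89, tcp [ 0.4998 -0.2486  0.2995], j7 -1.05)
```

```bash
python3 -m creep '[{"tx":-104,"ty":103.5,"tz":200,"spin":0.075,"claw":-0.3},{"tx":-104,"ty":103.5,"tz":200,"spin":0.075,"claw":-0.3},{"tx":-104,"ty":103.5,"tz":200,"spin":0.075,"claw":-0.3},{"tx":-104,"ty":103.5,"tz":200,"spin":0.075,"claw":-0.3},{"tx":-104,"ty":103.5,"tz":200,"spin":0.075,"claw":-0.3},{"tx":-104,"ty":103.5,"tz":250,"spin":0.075,"claw":-0.3},{"tx":-104,"ty":103.5,"tz":280,"spin":0.075,"claw":-0.3},{"tx":-104,"ty":103.5,"tz":295,"spin":0.075,"claw":-0.3},{"tx":-104,"ty":103.5,"tz":295,"spin":0.075,"claw":-0.3}]'
python3 -m creep '[{"claw":1},{"claw":1},{"claw":1},{"claw":1},{"claw":1},{"claw":1},{"claw":1},{"claw":1},{"tz":-20,"claw":1},{"tz":-80,"claw":1},{"tz":-80,"claw":1}]'
python3 -c "
from h import *
go(.5714,-.2191,.08,-87.1); d=snap('wrist','w2.png')"
```

```text
time_s: 3.95
tcp_pos: [0.3957, -0.3535, 0.0047]
tcp_rot: [[0.997, -0.076, -0.0], [-0.076, -0.997, 0.001], [-0.0, -0.001, -1.0]]
wrist_force: [-0.4, 0.2, 0.3]
opening: 0.0603
tx 165.0 ty -147.3 tz -75.2 spin -0.126 (cur yaw -94.33, tcp [ 0.3957 -0.3535  0.0047], j7 -0.63)$[0]: bad value
```

View pics/w2.png

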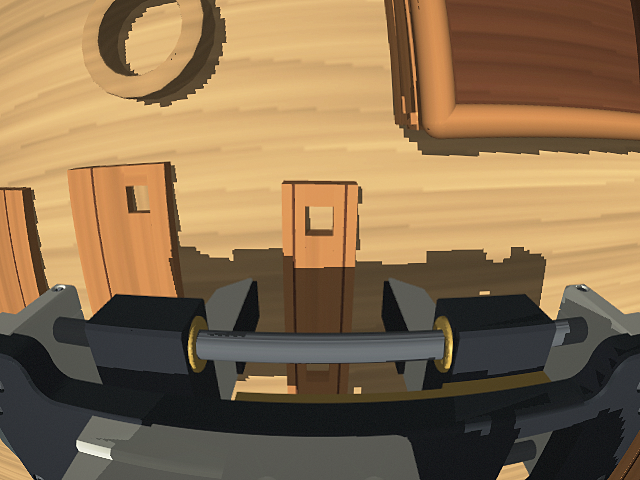

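The strip sits centred between the fingers (slot at (320,220)). The close call was refused because of incomplete rows, so I'm retyping it in full.

```bash
python3 -m creep '[{"tx":0,"ty":0,"tz":0,"spin":0,"claw":1},{"tx":0,"ty":0,"tz":0,"spin":0,"claw":1},{"tx":0,"ty":0,"tz":0,"spin":0,"claw":1},{"tx":0,"ty":0,"tz":0,"spin":0,"claw":1},{"tx":0,"ty":0,"tz":0,"spin":0,"claw":1},{"tx":0,"ty":0,"tz":0,"spin":0,"claw":1},{"tx":0,"ty":0,"tz":-20,"spin":0,"claw":1},{"tx":0,"ty":0,"tz":-80,"spin":0,"claw":1},{"tx":0,"ty":0,"tz":-80,"spin":0,"claw":1}]'
python3 -c "
from h import *
go(.5714,-.2191,.08,-87.1)"
```

```text
time_s: 5.12
tcp_pos: [0.3974, -0.3569, 0.0885]
tcp_rot: [[0.997, -0.078, 0.006], [-0.077, -0.997, -0.005], [0.007, 0.004, -1.0]]
wrist_force: [-0.2, 0.4, -1.3]
opening: 0.0311
tx 162.7 ty -150.9 tz 9.0 spin -0.128 (cur yaw -94.45, tcp [ 0.3974 -0.3569  0.0885], j7 -0.70)
```

```bash
python3 -m creep '[{"tx":163,"ty":-149,"tz":0,"spin":-0.126,"claw":1},{"tx":163,"ty":-149,"tz":0,"spin":-0.126,"claw":1},{"tx":163,"ty":-149,"tz":0,"spin":-0.126,"claw":1},{"tx":163,"ty":-149,"tz":0,"spin":-0.126,"claw":1},{"tx":163,"ty":-149,"tz":0,"spin":-0.126,"claw":1},{"tx":163,"ty":-149,"tz":0,"spin":-0.126,"claw":1},{"tx":163,"ty":-149,"tz":0,"spin":-0.126,"claw":1}]'
python3 -c "
from h import *
go(.5714,-.2191,.005,-87.1); d=snap('wrist','w3.png')
rect(d,.48,.69,-.40,-.10,.009,2.6,True,'r3.png')"
```

```text
time_s: 6.0
tcp_pos: [0.5672, -0.22, 0.0843]
tcp_rot: [[0.999, 0.046, -0.001], [0.046, -0.999, -0.0], [-0.001, 0.0, -1.0]]
wrist_force: [0.7, 0.4, -0.4]
opening: 0.0313
tx 4.3 ty -0.7 tz 79.3 spin -0.005 (cur yaw -87.37, tcp [ 0.5672 -0.22    0.0843], j7 -0.96)
```

View pics/r3.png

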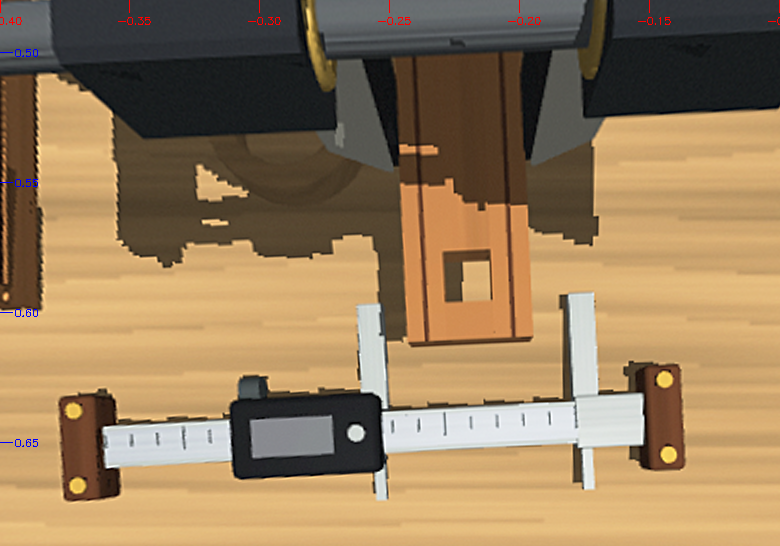

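Strip hangs between the jaws (its end at (468,343), jaws at (370,305) and (581,295)). Lowering and releasing.

```bash
python3 -m creep '[{"tx":4,"ty":-1,"tz":40,"spin":0,"claw":1},{"tx":4,"ty":-1,"tz":65,"spin":0,"claw":1},{"tx":4,"ty":-1,"tz":78,"spin":0,"claw":1},{"tx":4,"ty":-1,"tz":78.5,"spin":0,"claw":1},{"tx":4,"ty":-1,"tz":78.5,"spin":0,"claw":-0.3},{"tx":4,"ty":-1,"tz":78.5,"spin":0,"claw":-0.3},{"tx":4,"ty":-1,"tz":78.5,"spin":0,"claw":-0.3},{"tx":4,"ty":-1,"tz":60,"spin":0,"claw":-0.3},{"tx":4,"ty":-1,"tz":-40,"spin":0,"claw":-0.3},{"tx":4,"ty":-1,"tz":-40,"spin":0,"claw":-0.3},{"tx":4,"ty":-1,"tz":-40,"spin":0,"claw":-0.3}]'
python3 -c "
from h import *
d=snap('wrist','w4.png')
rect(d,.48,.69,-.40,-.10,.009,2.6,True,'r4.png')
# slider target from r3: top centre (308,436) on z=.02
e=load('w3.png'); P=np.array([.48+436/2600,-.40+308/2600,.009]); print(toz(e,proj(e,P,True),.02,True))
go(.6475,-.283,.008,3)"
```

```text
time_s: 7.42
tcp_pos: [0.5759, -0.2184, 0.13]
tcp_rot: [[0.999, 0.049, 0.008], [0.049, -0.999, -0.002], [0.008, 0.003, -1.0]]
wrist_force: [-0.6, 0.6, -0.1]
opening: 0.0598
[ 0.64776542 -0.27852082  0.02      ]
tx 69.3 ty 68.8 tz 120.0 spin -1.574 (cur yaw -87.20, tcp [ 0.5744 -0.2175  0.1276], j7 -0.99)
```

View pics/r4.png

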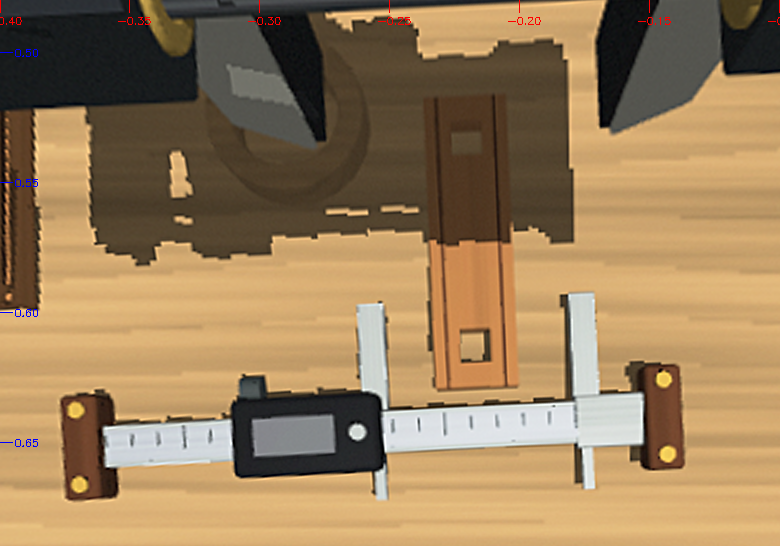

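Strip lies flat and square between the jaws (slot at (475,345), 82 px ≈ 31.5 mm wide). The slider is at (308,436). Checking the bottle's clearance before gripping the slider.

```bash
python3 -c "
from h import *
d=load('scene0.png');e=load('side0.png')
for p in [(174,383),(188,386),(204,376)]: print(toz(d,p,0))
for p in [(478,297),(467,290),(490,292)]: print(toz(e,p,0))
go(.6475,-.2825,.007,2.8)"
```

```text
[ 0.79035152 -0.34288281  0.        ]
[ 0.79844963 -0.31004956  0.        ]
[ 0.77562524 -0.27611795  0.        ]
[ 0.75893625 -0.3363692   0.        ]
[ 0.74493614 -0.30383348  0.        ]
[ 0.79987485 -0.33409103  0.        ]
tx 69.3 ty 68.3 tz 121.0 spin -1.571 (cur yaw -87.20, tcp [ 0.5744 -0.2175  0.1276], j7 -0.99)
```

The gripper body would overhang the bottle with the jaws along x, so I'll straddle the slider lengthwise instead: jaws along the beam, fingertips above it.

```bash
python3 -c "
from h import *
go(.6475,-.281,.013)"
python3 -m creep '[{"tx":70,"ty":67,"tz":0,"spin":0,"claw":-1},{"tx":70,"ty":67,"tz":0,"spin":0,"claw":-1},{"tx":70,"ty":67,"tz":60,"spin":0,"claw":-1},{"tx":70,"ty":67,"tz":90,"spin":0,"claw":-1},{"tx":70,"ty":67,"tz":113,"spin":0,"claw":-1},{"tx":70,"ty":67,"tz":113,"spin":0,"claw":-1},{"tx":70,"ty":67,"tz":113,"spin":0,"claw":-1}]'
python3 -m creep '[{"tx":0,"ty":0,"tz":0,"spin":0,"claw":0},{"tx":0,"ty":0,"tz":0,"spin":0,"claw":0},{"tx":0,"ty":0,"tz":0,"spin":0,"claw":0},{"tx":0,"ty":0,"tz":0,"spin":0,"claw":0}]'
```

```text
tx 69.4 ty 66.8 tz 115.0 spin 0.000 (cur yaw -87.20, tcp [ 0.5744 -0.2175  0.1276], j7 -0.99)
time_s: 8.35
tcp_pos: [0.6461, -0.2806, 0.0116]
tcp_rot: [[0.999, 0.049, 0.0], [0.049, -0.999, -0.0], [0.0, 0.0, -1.0]]
wrist_force: [0.3, 0.6, 0.4]
opening: 0.0918
time_s: 8.85
tcp_pos: [0.646, -0.2805, 0.0117]
tcp_rot: [[0.999, 0.049, -0.0], [0.049, -0.999, 0.0], [-0.0, -0.0, -1.0]]
wrist_force: [-0.2, 0.9, 0.3]
opening: 0.0564
```

```bash
python3 -m creep '[{"tx":0,"ty":-8,"tz":0,"spin":0,"claw":0},{"tx":0,"ty":-16,"tz":0,"spin":0,"claw":0},{"tx":0,"ty":-24,"tz":0,"spin":0,"claw":0},{"tx":0,"ty":-30,"tz":0,"spin":0,"claw":0},{"tx":0,"ty":-35,"tz":0,"spin":0,"claw":0},{"tx":0,"ty":-35,"tz":0,"spin":0,"claw":0}]'
for i in 1 2; do :; done
python3 -m creep '[{"tx":0,"ty":-1,"tz":0,"spin":0,"claw":0},{"tx":0,"ty":-2,"tz":0,"spin":0,"claw":0},{"tx":0,"ty":-2,"tz":0,"spin":0,"claw":0}]'
python3 -m creep '[{"tx":0,"ty":-1,"tz":0,"spin":0,"claw":0},{"tx":0,"ty":-1,"tz":0,"spin":0,"claw":0}]'
```

```text
time_s: 9.6
tcp_pos: [0.6442, -0.2447, 0.0117]
tcp_rot: [[0.999, 0.049, -0.001], [0.049, -0.999, 0.001], [-0.001, -0.001, -1.0]]
wrist_force: [0.2, -0.0, 0.3]
opening: 0.0554
time_s: 9.98
tcp_pos: [0.6442, -0.2444, 0.0117]
tcp_rot: [[0.999, 0.048, 0.0], [0.048, -0.999, -0.001], [0.0, 0.001, -1.0]]
wrist_force: [-0.9, -3.0, -1.2]
opening: 0.0556
time_s: 10.22
tcp_pos: [0.6441, -0.2437, 0.0117]
tcp_rot: [[0.999, 0.048, 0.0], [0.048, -0.999, -0.001], [0.0, 0.001, -1.0]]
wrist_force: [0.2, -4.0, -1.8]
opening: 0.0557
```

```bash
python3 -m creep '[{"tx":0,"ty":-1,"tz":0,"spin":0,"claw":0},{"tx":0,"ty":-2,"tz":0,"spin":0,"claw":0},{"tx":0,"ty":-2,"tz":0,"spin":0,"claw":0}]'
python3 -c "
from h import *
d=snap('wrist','w5.png'); print(manip.sense()['wrist_force'])"
python3 -m creep '[{"tx":0,"ty":-1,"tz":0,"spin":0,"claw":0},{"tx":0,"ty":-1,"tz":0,"spin":0,"claw":0},{"tx":0,"ty":-1,"tz":0,"spin":0,"claw":0}]'
```

```text
time_s: 10.6
tcp_pos: [0.644, -0.2411, 0.0117]
tcp_rot: [[0.999, 0.049, -0.0], [0.049, -0.999, -0.001], [-0.0, 0.001, -1.0]]
wrist_force: [-0.3, -4.6, -2.1]
opening: 0.0555
[-0.07397284 -4.9185679  -1.67096702]
time_s: 11.02
tcp_pos: [0.6439, -0.2408, 0.0117]
tcp_rot: [[0.999, 0.048, 0.0], [0.048, -0.999, -0.001], [0.0, 0.001, -1.0]]
wrist_force: [0.7, -5.6, -3.2]
opening: 0.0551
```

View pics/w5.png

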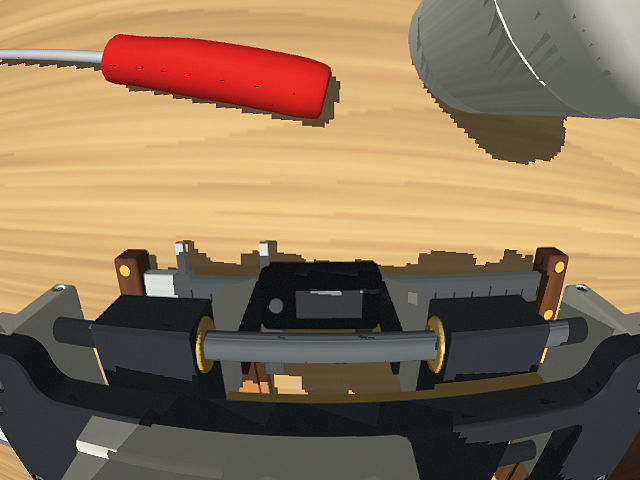

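```bash
python3 -c "
from h import *
d=load('w5.png'); rect(d,.66,.685,-.30,-.14,.009,5,True,'r5.png')
cv2.imwrite('pics/r5.png',cv2.resize(d['img'][225:335,105:305],None,fx=4,fy=4,interpolation=cv2.INTER_CUBIC))
f=[toz(d,p,.009,True) for p in [(176,242),(188,241),(259,242),(275,241)]]; print(f, f[1][1]-f[3][1], f[0][1]-f[2][1])"
python3 -m creep '[{"tx":0,"ty":-1,"tz":0,"spin":0,"claw":0},{"tx":0,"ty":-2,"tz":0,"spin":0,"claw":0},{"tx":0,"ty":-2,"tz":0,"spin":0,"claw":0},{"tx":0,"ty":-2,"tz":0,"spin":0,"claw":0}]'
```

```text
[array([ 0.66857147, -0.17227301,  0.009     ]), array([ 0.66941099, -0.17858114,  0.009     ]), array([ 0.67072426, -0.21315684,  0.009     ]), array([ 0.67158287, -0.22055599,  0.009     ])] 0.04197484978247726 0.04088382799983811
time_s: 11.52
tcp_pos: [0.6439, -0.2405, 0.0118]
tcp_rot: [[0.999, 0.048, 0.001], [0.048, -0.999, -0.004], [0.001, 0.004, -1.0]]
wrist_force: [1.2, -9.9, -3.4]
opening: 0.0553
```

View pics/r5.png

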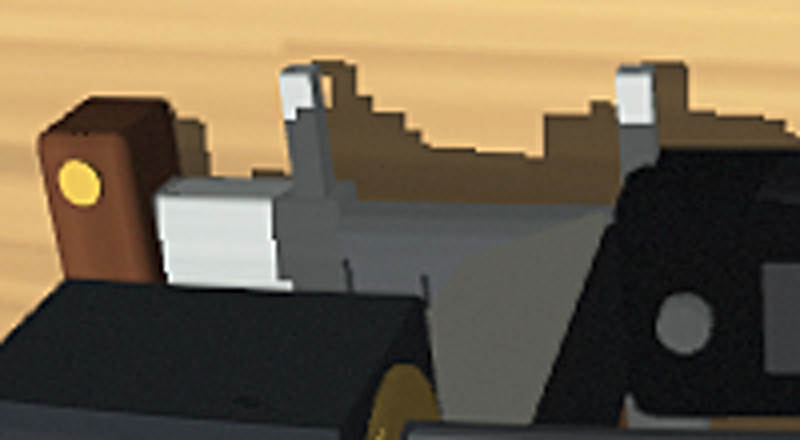

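Jaw stalled at a reading of about 32 mm (travel 40 of 72.7) with ~10 N, so the strip is the 32 mm one. Hold briefly, back off, release, lift.

```bash
python3 -m creep '[{"tx":0,"ty":0,"tz":0,"spin":0,"claw":0},{"tx":0,"ty":0,"tz":0,"spin":0,"claw":0},{"tx":0,"ty":0,"tz":0,"spin":0,"claw":0},{"tx":0,"ty":5,"tz":0,"spin":0,"claw":0},{"tx":0,"ty":12,"tz":0,"spin":0,"claw":0},{"tx":0,"ty":16,"tz":0,"spin":0,"claw":0},{"tx":0,"ty":16,"tz":0,"spin":0,"claw":-1},{"tx":0,"ty":16,"tz":0,"spin":0,"claw":-1},{"tx":0,"ty":16,"tz":0,"spin":0,"claw":-1},{"tx":0,"ty":16,"tz":-40,"spin":0,"claw":-1},{"tx":0,"ty":16,"tz":-100,"spin":0,"claw":-1},{"tx":0,"ty":16,"tz":-100,"spin":0,"claw":-1}]'
python3 -m creep '[{"tx":-70,"ty":-30,"tz":-20,"spin":0,"claw":-1},{"tx":-70,"ty":-30,"tz":-20,"spin":0,"claw":-1},{"tx":-70,"ty":-30,"tz":-20,"spin":0,"claw":-1},{"tx":-70,"ty":-30,"tz":-20,"spin":0,"claw":-1}]'
python3 -c "
from h import *
d=snap('wrist','w6.png')
rect(d,.48,.69,-.40,-.10,.009,2.6,True,'r6.png')
go(.571,-.215,.006,-87)"
```

```text
time_s: 13.02
tcp_pos: [0.649, -0.2556, 0.1181]
tcp_rot: [[0.999, 0.049, 0.011], [0.049, -0.999, -0.004], [0.01, 0.004, -1.0]]
wrist_force: [-0.6, -1.2, -0.5]
opening: 0.0917
time_s: 13.52
tcp_pos: [0.5745, -0.2271, 0.1317]
tcp_rot: [[0.999, 0.049, 0.001], [0.049, -0.999, -0.0], [0.001, 0.0, -1.0]]
wrist_force: [-0.7, -0.4, -1.1]
opening: 0.0915
tx -2.9 ty -12.4 tz 125.5 spin -0.003 (cur yaw -87.17, tcp [ 0.5744 -0.2272  0.1316], j7 -0.97)
```

View pics/r6.png

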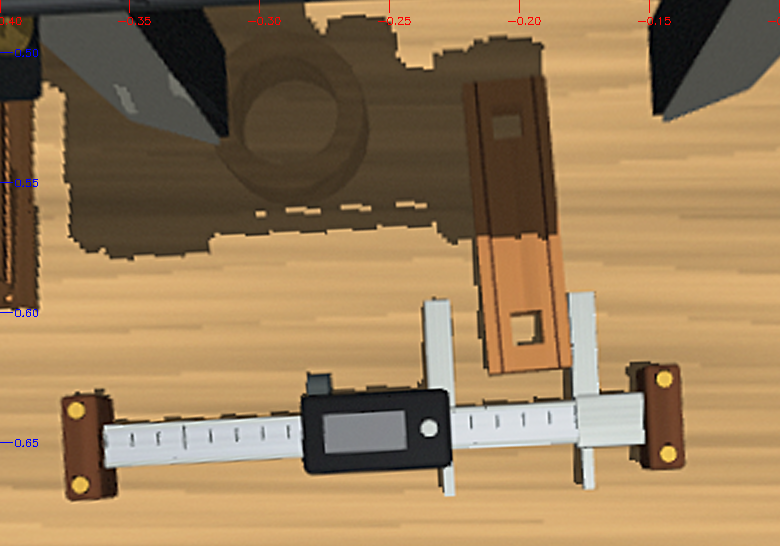

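Strip now lies slightly askew to the fixed jaw: (503,80)→(530,372), about 0.05 rad against 0.06 allowed. I can't be sure step 1 counted, so I'll regrip it squarely, set it next to the fixed jaw and close the jaw again.

```bash
python3 -c "
from h import *
go(.5666,-.2015,.005,-87.2)"
python3 -m creep '[{"tx":-9,"ty":-26,"tz":50,"spin":0,"claw":-0.3},{"tx":-9,"ty":-26,"tz":90,"spin":0,"claw":-0.3},{"tx":-9,"ty":-26,"tz":126,"spin":0,"claw":-0.3},{"tx":-9,"ty":-26,"tz":126,"spin":0,"claw":-0.3},{"tx":-9,"ty":-26,"tz":126,"spin":0,"claw":-0.3},{"tx":-9,"ty":-26,"tz":126,"spin":0,"claw":1},{"tx":-9,"ty":-26,"tz":126,"spin":0,"claw":1},{"tx":-9,"ty":-26,"tz":126,"spin":0,"claw":1},{"tx":-9,"ty":-26,"tz":126,"spin":0,"claw":1}]'
python3 -c "
from h import *
go(.575,-.1993,.005,-87.2)"
```

```text
tx -6.7 ty -26.1 tz 126.5 spin 0.000 (cur yaw -87.17, tcp [ 0.5744 -0.2272  0.1316], j7 -0.97)
time_s: 14.7
tcp_pos: [0.5634, -0.2014, 0.0063]
tcp_rot: [[0.999, 0.049, 0.001], [0.049, -0.999, 0.0], [0.001, -0.0, -1.0]]
wrist_force: [-1.1, 0.3, 4.1]
opening: 0.0309
tx 11.7 ty -1.6 tz 1.3 spin 0.000 (cur yaw -87.20, tcp [ 0.5634 -0.2014  0.0063], j7 -0.94)
```

```bash
python3 -m creep '[{"tx":4,"ty":-1,"tz":0,"spin":0,"claw":1},{"tx":9,"ty":-1.7,"tz":0,"spin":0,"claw":1},{"tx":9,"ty":-1.7,"tz":0,"spin":0,"claw":1},{"tx":9,"ty":-1.7,"tz":0,"spin":0,"claw":1}]'
python3 -m creep '[{"tx":0,"ty":0,"tz":0,"spin":0,"claw":-0.3},{"tx":0,"ty":0,"tz":0,"spin":0,"claw":-0.3},{"tx":0,"ty":0,"tz":0,"spin":0,"claw":-0.3},{"tx":0,"ty":0,"tz":-30,"spin":0,"claw":-0.3},{"tx":0,"ty":0,"tz":-90,"spin":0,"claw":-1},{"tx":0,"ty":0,"tz":-120,"spin":0,"claw":-1},{"tx":0,"ty":30,"tz":-120,"spin":0,"claw":-1},{"tx":0,"ty":30,"tz":-120,"spin":0,"claw":-1},{"tx":0,"ty":30,"tz":-120,"spin":0,"claw":-1}]'
python3 -c "
from h import *
d=snap('wrist','w7.png')
rect(d,.48,.69,-.40,-.10,.009,2.6,True,'r7.png')
go(.646,-.255,.012,-87.2)"
```

```text
time_s: 15.2
tcp_pos: [0.5704, -0.2006, 0.0062]
tcp_rot: [[0.999, 0.048, -0.002], [0.048, -0.999, -0.0], [-0.002, 0.0, -1.0]]
wrist_force: [-5.5, -0.0, 8.4]
opening: 0.031
time_s: 16.32
tcp_pos: [0.5732, -0.2286, 0.1251]
tcp_rot: [[0.999, 0.049, -0.001], [0.049, -0.999, 0.001], [-0.001, -0.001, -1.0]]
wrist_force: [0.0, -0.4, 0.4]
opening: 0.0915
tx 71.5 ty 30.6 tz 112.9 spin 0.001 (cur yaw -87.15, tcp [ 0.5732 -0.2281  0.125 ], j7 -0.96)
```

View pics/r7.png

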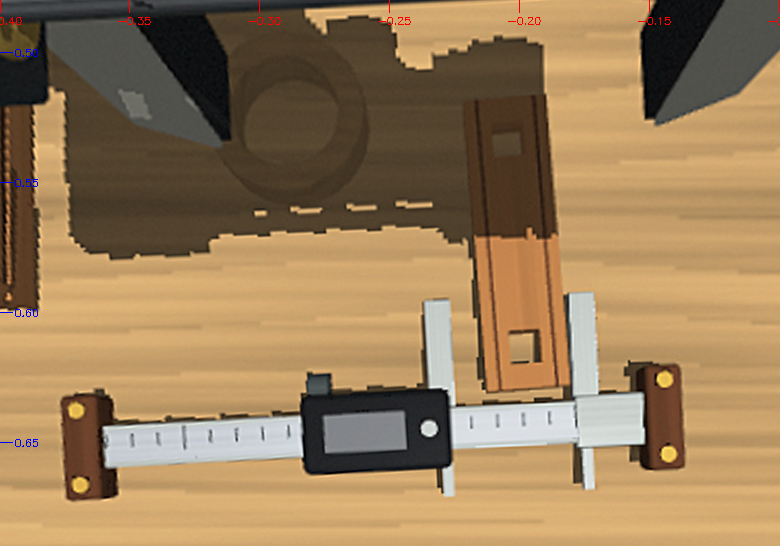

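Strip is now about 0.037 rad off at most, and closing can only reduce that. Closing the jaw again.

```bash
python3 -m creep '[{"tx":70,"ty":30,"tz":20,"spin":0,"claw":-1},{"tx":70,"ty":30,"tz":60,"spin":0,"claw":-1},{"tx":70,"ty":30,"tz":100,"spin":0,"claw":-1},{"tx":70,"ty":30,"tz":113,"spin":0,"claw":-1},{"tx":70,"ty":30,"tz":113,"spin":0,"claw":-1},{"tx":70,"ty":30,"tz":113,"spin":0,"claw":0},{"tx":70,"ty":30,"tz":113,"spin":0,"claw":0},{"tx":70,"ty":30,"tz":113,"spin":0,"claw":0},{"tx":70,"ty":30,"tz":113,"spin":0,"claw":0}]'
python3 -m creep '[{"tx":0,"ty":-4,"tz":0,"spin":0,"claw":0},{"tx":0,"ty":-8,"tz":0,"spin":0,"claw":0},{"tx":0,"ty":-11,"tz":0,"spin":0,"claw":0},{"tx":0,"ty":-13,"tz":0,"spin":0,"claw":0},{"tx":0,"ty":-13,"tz":0,"spin":0,"claw":0}]'
python3 -m creep '[{"tx":0,"ty":-1,"tz":0,"spin":0,"claw":0},{"tx":0,"ty":-2,"tz":0,"spin":0,"claw":0},{"tx":0,"ty":-2,"tz":0,"spin":0,"claw":0}]'
```

```text
time_s: 17.5
tcp_pos: [0.6449, -0.2557, 0.0128]
tcp_rot: [[0.999, 0.049, 0.0], [0.049, -0.999, 0.0], [0.0, -0.0, -1.0]]
wrist_force: [-0.4, 1.2, 1.8]
opening: 0.0561
time_s: 18.12
tcp_pos: [0.6442, -0.2425, 0.0128]
tcp_rot: [[0.999, 0.049, -0.0], [0.049, -0.999, 0.001], [-0.0, -0.001, -1.0]]
wrist_force: [-0.6, 0.2, 2.0]
opening: 0.0553
time_s: 18.5
tcp_pos: [0.6442, -0.2412, 0.0128]
tcp_rot: [[0.999, 0.049, 0.0], [0.049, -0.999, -0.0], [0.0, 0.0, -1.0]]
wrist_force: [-0.1, -0.6, 1.7]
opening: 0.0559
```

```bash
python3 -m creep '[{"tx":0,"ty":-1,"tz":0,"spin":0,"claw":0},{"tx":0,"ty":-2,"tz":0,"spin":0,"claw":0},{"tx":0,"ty":-2,"tz":0,"spin":0,"claw":0}]'
python3 -m creep '[{"tx":0,"ty":-1,"tz":0,"spin":0,"claw":0},{"tx":0,"ty":-2,"tz":0,"spin":0,"claw":0},{"tx":0,"ty":-2,"tz":0,"spin":0,"claw":0}]'
python3 -m creep '[{"tx":0,"ty":-1,"tz":0,"spin":0,"claw":0},{"tx":0,"ty":-1,"tz":0,"spin":0,"claw":0},{"tx":0,"ty":-1,"tz":0,"spin":0,"claw":0}]'
```

```text
time_s: 18.88
tcp_pos: [0.6441, -0.2397, 0.0128]
tcp_rot: [[0.999, 0.049, 0.0], [0.049, -0.999, -0.001], [0.0, 0.001, -1.0]]
wrist_force: [0.2, -3.1, 1.0]
opening: 0.0554
time_s: 19.25
tcp_pos: [0.644, -0.2396, 0.0129]
tcp_rot: [[0.999, 0.048, 0.001], [0.048, -0.999, -0.003], [0.001, 0.003, -1.0]]
wrist_force: [1.4, -7.2, -1.4]
opening: 0.0556
time_s: 19.62
tcp_pos: [0.6441, -0.2396, 0.0129]
tcp_rot: [[0.999, 0.047, 0.002], [0.047, -0.999, -0.005], [0.001, 0.005, -1.0]]
wrist_force: [2.3, -9.6, -1.9]
opening: 0.0556
```

```bash
python3 -m creep '[{"tx":0,"ty":0,"tz":0,"spin":0,"claw":0},{"tx":0,"ty":0,"tz":0,"spin":0,"claw":0},{"tx":0,"ty":6,"tz":0,"spin":0,"claw":0},{"tx":0,"ty":14,"tz":0,"spin":0,"claw":0},{"tx":0,"ty":22,"tz":0,"spin":0,"claw":0},{"tx":0,"ty":22,"tz":0,"spin":0,"claw":-1},{"tx":0,"ty":22,"tz":0,"spin":0,"claw":-1},{"tx":0,"ty":22,"tz":0,"spin":0,"claw":-1},{"tx":0,"ty":22,"tz":-50,"spin":0,"claw":-1},{"tx":0,"ty":22,"tz":-110,"spin":0,"claw":-1},{"tx":-30,"ty":22,"tz":-120,"spin":0,"claw":-1},{"tx":-70,"ty":0,"tz":-120,"spin":0,"claw":-1}]'
python3 -m creep '[{"tx":0,"ty":0,"tz":0,"spin":0,"claw":-0.3},{"tx":0,"ty":0,"tz":0,"spin":0,"claw":-0.3}]'
python3 -c "
from h import *
d=snap('wrist','w8.png')
rect(d,.48,.69,-.40,-.10,.009,2.6,True,'r8.png')
go(.572,-.2,.006,-87.2)"
```

```text
time_s: 21.12
tcp_pos: [0.5746, -0.2415, 0.1347]
tcp_rot: [[0.999, 0.047, 0.004], [0.047, -0.999, -0.003], [0.004, 0.003, -1.0]]
wrist_force: [-1.0, 0.5, -0.2]
opening: 0.0918
time_s: 21.38
tcp_pos: [0.5748, -0.2391, 0.1331]
tcp_rot: [[0.999, 0.049, 0.001], [0.049, -0.999, -0.0], [0.001, 0.0, -1.0]]
wrist_force: [1.6, 0.0, 0.7]
opening: 0.0761
tx -1.5 ty -39.6 tz 127.0 spin 0.001 (cur yaw -87.16, tcp [ 0.5752 -0.2394  0.133 ], j7 -0.95)
```

View pics/r8.png

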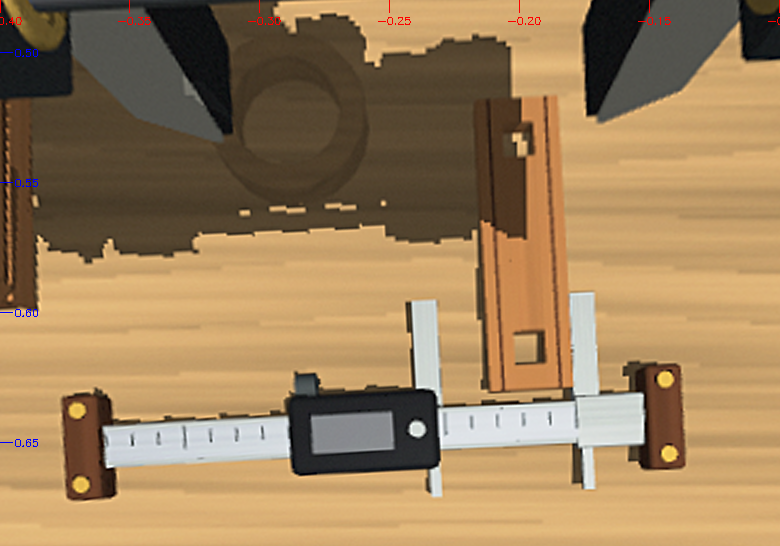

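Strip now lies flush along the fixed jaw (right edge (557,97)→(572,388)), so the caliper check is done. Next is the file; 14 pictures viewed, so I'll measure numerically from here.

```bash
python3 -m creep '[{"tx":-40,"ty":-40,"tz":-60,"spin":0,"claw":-1},{"tx":-90,"ty":-100,"tz":-140,"spin":0,"claw":-1},{"tx":-123,"ty":-353,"tz":-168,"spin":0,"claw":-1},{"tx":-123,"ty":-353,"tz":-168,"spin":0,"claw":-1},{"tx":-123,"ty":-353,"tz":-168,"spin":0,"claw":-1},{"tx":-123,"ty":-353,"tz":-168,"spin":0,"claw":-1},{"tx":-123,"ty":-353,"tz":-168,"spin":0,"claw":-1},{"tx":-123,"ty":-353,"tz":-168,"spin":0,"claw":-1},{"tx":-123,"ty":-353,"tz":-168,"spin":0,"claw":-1},{"tx":-123,"ty":-353,"tz":-168,"spin":0,"claw":-1}]'
cat > filefit.py <<'E'
from h import *
from scipy.optimize import least_squares
def edges(d,fish,x0,y0,yaw,lim=(0,640,0,440)):
    """sub-pixel outline fit of the file's cover (z=.004): sample saturation along outline normals"""
    sat=cv2.GaussianBlur(cv2.cvtColor(d['img'],cv2.COLOR_BGR2LAB)[...,2].astype(np.float32)-128,(0,0),1)
    c,s=np.cos(yaw),np.sin(yaw); R=np.array([[c,-s],[s,c]])
    segs=[((-150,-120),(-150,120),(-1,0)),((-140,-130),(320,-130),(0,-1)),((-140,130),(0,130),(0,1)),((60,130),(320,130),(0,1)),((331,-120),(331,120),(1,0))]
    out=[]
    for a,b,n in segs:
        for t in np.linspace(0,1,25):
            p=np.array(a)*(1-t)+np.array(b)*t; offs=np.arange(-20,20.1,.5); v=[]
            for o in offs:
                w=np.array([x0,y0])+R@((p+o*np.array(n))/1000); q=proj(d,[*w,.004],fish)
                if not(lim[0]+3<q[0]<lim[1]-3 and lim[2]+3<q[1]<lim[3]-3): break
                v.append(cv2.getRectSubPix(sat,(1,1),(float(q[0]),float(q[1])))[0,0])
            if len(v)<len(offs): continue
            v=np.array(v); g=np.gradient(v); i=int(np.argmax(g))
            if g[i]<1 or v[:15].mean()>8: continue
            out.append((p,np.array(n),offs[i]))
    return out
def fit(d,fish,x,lim=(0,640,0,440)):
    for _ in range(4):
        e=edges(d,fish,*x,lim)
        f=lambda u:[ (o-(n@(np.array(u[:2])+u[2]*np.array([-p[1],p[0]])))) for p,n,o in e]
        r=least_squares(f,[0,0,0],loss='soft_l1',f_scale=1.)
        c,s=np.cos(x[2]),np.sin(x[2]); du=np.array([[c,-s],[s,c]])@r.x[:2]/1000
        x=(x[0]+du[0],x[1]+du[1],x[2]+r.x[2])
    return np.round(x,4),len(e),np.std(f(r.x)).round(2)
E
python3 - <<'E'
from filefit import *
d=snap('wrist','w9.png'); s=snap('scene','s9.png')
x=(.59,.12,.11)
print(fit(load('scene0.png'),False,x,(0,640,0,480)))
print(fit(d,True,x,(0,640,0,270))); print(manip.sense()['tcp_pos'])
print(fit(load('side0.png'),False,x,(0,640,0,480)))
E
```

```text
time_s: 22.68
tcp_pos: [0.4345, 0.1056, 0.3004]
tcp_rot: [[0.999, 0.046, -0.0], [0.046, -0.999, -0.001], [-0.0, 0.001, -1.0]]
wrist_force: [-0.1, -0.8, 0.6]
opening: 0.0916
(array([0.5776, 0.1225, 0.115 ]), 125, np.float64(0.51))
(array([0.5754, 0.1214, 0.1176]), 13, np.float64(0.49))
[0.43426131 0.10578328 0.30037534]
(array([0.574 , 0.1197, 0.1165]), 66, np.float64(1.24))
```

```bash
python3 - <<'E'
from filefit import *
d=load('w9.png'); im=d['img'].copy()
x0,y0,a=.5762,.1217,.116
def W(p): c,s=np.cos(a),np.sin(a); return [x0+(c*p[0]-s*p[1])/1000,y0+(s*p[0]+c*p[1])/1000,p[2]/1000]
for p in [(0,-40,60),(0,40,60),(0,-40,4),(0,40,4),(22,126,30)]:
    q=proj(d,W(p),True); print(p,np.round(W(p),4),q.round(1))
Q=[proj(d,W(p),True) for p in [(0,-40,60),(0,40,60),(22,126,30)]]
m=np.mean(Q,0); u0,v0=int(m[0]-110),int(m[1]-75)
u0=max(u0,0); v0=max(v0,0)
c=cv2.resize(im[v0:v0+150,u0:u0+200],None,fx=4,fy=4,interpolation=cv2.INTER_CUBIC)
for q in Q: cv2.drawMarker(c,tuple(int(t) for t in (q-[u0,v0]+.5)*4),(0,0,255),cv2.MARKER_CROSS,10,1)
cv2.imwrite('pics/f9.png',c); print(u0,v0)
E
```

```text
(0, -40, 60) [0.5808 0.082  0.06  ] [348.1  63. ]
(0, 40, 60) [0.5716 0.1614 0.06  ] [272.   68.8]
(0, -40, 4) [0.5808 0.082  0.004 ] [344.7  70.1]
(0, 40, 4) [0.5716 0.1614 0.004 ] [278.   75.1]
(22, 126, 30) [0.5835 0.2494 0.03  ] [201.5  63.9]
163 0
```

View pics/f9.png

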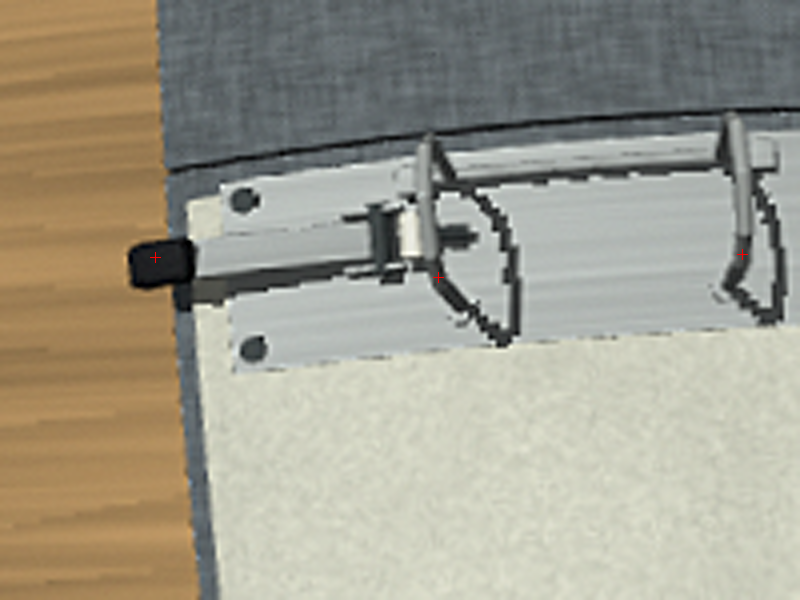

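Overlay: predicted lever grip (155,257) and post tops (438,277), (742,255) agree with the picture to about 1 px. Going for the lever.

```bash
python3 -c "
from h import *
go(.5835,.2494,.10,6.65)"
```

```text
tx 155.8 ty -136.7 tz 200.2 spin -1.641 (cur yaw -87.36, tcp [0.4343 0.1058 0.3004], j7 -1.82)
```

```bash
python3 -m creep '[{"tx":156,"ty":-137,"tz":0,"spin":-1.641,"claw":0.1},{"tx":156,"ty":-137,"tz":0,"spin":-1.641,"claw":0.1},{"tx":156,"ty":-137,"tz":0,"spin":-1.641,"claw":0.1},{"tx":156,"ty":-137,"tz":100,"spin":-1.641,"claw":0.1},{"tx":156,"ty":-137,"tz":150,"spin":-1.641,"claw":0.1},{"tx":156,"ty":-137,"tz":200,"spin":-1.641,"claw":0.1},{"tx":156,"ty":-137,"tz":200,"spin":-1.641,"claw":0.1},{"tx":156,"ty":-137,"tz":200,"spin":-1.641,"claw":0.1},{"tx":156,"ty":-137,"tz":200,"spin":-1.641,"claw":0.1},{"tx":156,"ty":-137,"tz":200,"spin":-1.641,"claw":0.1}]'
python3 -c "
from h import *
go(.5835,.2494,.012,6.65)"
```

```text
time_s: 24.02
tcp_pos: [0.5834, 0.2503, 0.1001]
tcp_rot: [[-0.115, 0.993, -0.001], [0.993, 0.115, -0.0], [-0.0, -0.001, -1.0]]
wrist_force: [-0.4, 0.7, 1.3]
opening: 0.0414
tx -0.9 ty 0.1 tz 88.1 spin -0.000 (cur yaw 6.63, tcp [0.5834 0.2503 0.1001], j7 -0.36)
```

```bash
python3 -m creep '[{"tx":-1,"ty":0,"tz":50,"spin":0,"claw":0.1},{"tx":-1,"ty":0,"tz":75,"spin":0,"claw":0.1},{"tx":-1,"ty":0,"tz":88,"spin":0,"claw":0.1},{"tx":-1,"ty":0,"tz":88,"spin":0,"claw":0.1},{"tx":-1,"ty":0,"tz":88,"spin":0,"claw":1},{"tx":-1,"ty":0,"tz":88,"spin":0,"claw":1},{"tx":-1,"ty":0,"tz":88,"spin":0,"claw":1},{"tx":-1,"ty":0,"tz":88,"spin":0,"claw":1}]'
python3 -m creep '[{"tx":-2,"ty":0,"tz":-8,"spin":0,"claw":1},{"tx":-5,"ty":0,"tz":-15.5,"spin":0,"claw":1},{"tx":-9,"ty":0,"tz":-23,"spin":0,"claw":1},{"tx":-13,"ty":0,"tz":-29.5,"spin":0,"claw":1},{"tx":-19,"ty":0,"tz":-35.5,"spin":0,"claw":1},{"tx":-25,"ty":0,"tz":-41,"spin":0,"claw":1},{"tx":-32,"ty":0,"tz":-45.5,"spin":0,"claw":1},{"tx":-39,"ty":0,"tz":-49,"spin":0,"claw":1},{"tx":-46,"ty":0,"tz":-52,"spin":0,"claw":1},{"tx":-46,"ty":0,"tz":-52,"spin":0,"claw":1}]'
python3 -m creep '[{"tx":0,"ty":0,"tz":0,"spin":0,"claw":-0.2},{"tx":0,"ty":0,"tz":0,"spin":0,"claw":-0.2},{"tx":0,"ty":0,"tz":0,"spin":0,"claw":-0.2},{"tx":0,"ty":0,"tz":-40,"spin":0,"claw":-0.2},{"tx":0,"ty":0,"tz":-100,"spin":0,"claw":-0.2},{"tx":0,"ty":0,"tz":-150,"spin":0,"claw":-1},{"tx":0,"ty":0,"tz":-150,"spin":0,"claw":-1}]'
```

```text
time_s: 25.02
tcp_pos: [0.5827, 0.2508, 0.0135]
tcp_rot: [[-0.119, 0.993, -0.001], [0.993, 0.119, 0.0], [0.0, -0.001, -1.0]]
wrist_force: [-2.0, -0.8, 5.6]
opening: 0.0136
time_s: 26.28
tcp_pos: [0.5882, 0.204, 0.0655]
tcp_rot: [[-0.118, 0.993, -0.001], [0.993, 0.118, -0.0], [-0.0, -0.001, -1.0]]
wrist_force: [-5.7, 2.2, 3.1]
opening: 0.0135
time_s: 27.15
tcp_pos: [0.5922, 0.2059, 0.2203]
tcp_rot: [[-0.118, 0.993, 0.01], [0.993, 0.118, 0.003], [0.002, 0.01, -1.0]]
wrist_force: [0.6, -0.4, -0.7]
opening: 0.0706
```

```bash
cat > parts.py <<'E'
from h import *
def mask(img):
    f=cv2.GaussianBlur(img,(0,0),.7).astype(np.float32)+3; rg=f[...,2]/f[...,1]; gb=f[...,1]/f[...,0]
    return rg,gb
def find(d,x0,x1,y0,y1,z,fish=True,thr=1.42,s=2.):
    """oriented rectangles of reddish parts in a top-down picture: x,y,long,short (mm),yaw of the long side (deg, from +x)"""
    im=rect(d,x0,x1,y0,y1,z,s,fish,'tmp.png',grid=9); rg,gb=mask(im)
    m=((rg>thr)).astype(np.uint8); m=cv2.morphologyEx(m,cv2.MORPH_CLOSE,np.ones((5,5))); m=cv2.morphologyEx(m,cv2.MORPH_OPEN,np.ones((9,9)))
    out=[]
    for c in cv2.findContours(m,cv2.RETR_EXTERNAL,cv2.CHAIN_APPROX_NONE)[0]:
        if cv2.contourArea(c)<800*s*s: continue
        (u,v),(w,h),a=cv2.minAreaRect(c); b=cv2.boxPoints(((u,v),(w,h),a))
        e=b[1]-b[0]; f=b[2]-b[1]; e=e if np.hypot(*e)>np.hypot(*f) else f   # px (col=y,row=x)
        yaw=np.degrees(np.arctan2(e[0],e[1])); yaw=(yaw+90)%180-90
        out.append((round(x0+v/s/1000,4),round(y0+u/s/1000,4),round(max(w,h)/s,1),round(min(w,h)/s,1),round(yaw,1)))
    return out
E
python3 - <<'E'
from parts import *
d=load('w1.png')
im=rect(d,.34,.69,-.42,-.10,.009,2,True,'tmp.png',grid=9); rg,gb=mask(im)
def at(x,y):
    i,j=int((x-.34)*2000),int((y+.42)*2000); return rg[i-2:i+3,j-2:j+3].mean().round(2),gb[i-2:i+3,j-2:j+3].mean().round(2)
for n,p in dict(stripdark=(.42,-.354),lb_light=(.40,-.237),lb_dark=(.43,-.265),rb=(.42,-.165),wood=(.55,-.2),wood2=(.49,-.2),woodshadow=(.43,-.31)).items(): print(n,at(*p))
for t in (1.3,1.36,1.42,1.5): print(t,find(d,.34,.69,-.42,-.10,.008,True,t))
print(find(load('w8.png'),.5,.66,-.25,-.14,.01,True,1.36))
E
```

```text
stripdark (np.float32(1.45), np.float32(1.55))
lb_light (np.float32(1.49), np.float32(1.68))
lb_dark (np.float32(1.44), np.float32(1.62))
rb (np.float32(1.48), np.float32(1.69))
wood (np.float32(1.24), np.float32(1.48))
wood2 (np.float32(1.25), np.float32(1.48))
woodshadow (np.float32(1.23), np.float32(1.42))
1.3 [(0.529, -0.4045, 146.0, 31.0, np.float32(0.0)), (0.4149, -0.1631, 114.3, 57.7, np.float32(-8.3)), (0.4139, -0.2578, 114.0, 56.9, np.float32(-4.6)), (0.3961, -0.3528, 115.2, 34.9, np.float32(-5.0))]
1.36 [(0.5292, -0.4047, 145.5, 30.5, np.float32(0.0)), (0.4151, -0.1633, 113.5, 57.0, np.float32(-8.5)), (0.4139, -0.2581, 113.1, 56.4, np.float32(-4.8)), (0.3958, -0.3528, 114.6, 34.0, np.float32(-5.1))]
1.42 [(0.5292, -0.4047, 144.5, 30.5, np.float32(0.0)), (0.4152, -0.1633, 112.5, 56.2, np.float32(-8.3)), (0.414, -0.258, 112.6, 55.5, np.float32(-4.6)), (0.3959, -0.3529, 113.8, 33.0, np.float32(-5.0))]
1.5 []
[(0.574, -0.1994, 112.1, 32.7, np.float32(2.9))]
```

```bash
python3 -c "
from h import *
go(.54,-.2,.22,-87.1)"
```

```text
tx -396.9 ty -99.8 tz -1.5 spin 1.639 (cur yaw 6.79, tcp [0.5922 0.2059 0.2203], j7 -0.28)
```

```bash
python3 -m creep '[{"tx":-150,"ty":-100,"tz":-40,"spin":0.5,"claw":-1},{"tx":-397,"ty":-100,"tz":0,"spin":1.639,"claw":-1},{"tx":-397,"ty":-100,"tz":0,"spin":1.639,"claw":-1},{"tx":-397,"ty":-100,"tz":0,"spin":1.639,"claw":-0.3},{"tx":-397,"ty":-100,"tz":0,"spin":1.639,"claw":-0.3},{"tx":-397,"ty":-100,"tz":0,"spin":1.639,"claw":-0.3},{"tx":-397,"ty":-100,"tz":0,"spin":1.639,"claw":-0.3},{"tx":-397,"ty":-100,"tz":0,"spin":1.639,"claw":-0.3},{"tx":-397,"ty":-100,"tz":0,"spin":1.639,"claw":-0.3},{"tx":-397,"ty":-100,"tz":0,"spin":1.639,"claw":-0.3},{"tx":-397,"ty":-100,"tz":0,"spin":1.639,"claw":-0.3}]'
python3 - <<'E'
from parts import *
d=snap('wrist','w10.png'); s=snap('scene','s10.png')
print(find(d,.5,.66,-.27,-.12,.01))
x0,y0,a=.5762,.1217,.116
def W(p): c,t=np.cos(a),np.sin(a); return [x0+(c*p[0]-t*p[1])/1000,y0+(t*p[0]+c*p[1])/1000,p[2]/1000]
for n in ['s9.png','s10.png']:
    i=load(n); 
    for p in [(22,126,30),(22,75,80)]:
        u,v=proj(i,W(p)).round().astype(int); print(n,p,(u,v),i['img'][v-1:v+2,u-1:u+2].mean().round(0))
print(find(s,.33,.50,-.4,-.10,.008,False))
go(.574,-.1994,.005,-87.1)
E
```

```text
time_s: 28.52
tcp_pos: [0.5362, -0.2009, 0.2141]
tcp_rot: [[0.999, 0.054, -0.001], [0.054, -0.999, -0.0], [-0.001, -0.0, -1.0]]
wrist_force: [0.1, 0.0, -1.0]
opening: 0.0597
[(0.5733, -0.1987, 111.5, 31.7, np.float32(3.0))]
s9.png (22, 126, 30) (np.int64(420), np.int64(292)) 33.0
s9.png (22, 75, 80) (np.int64(403), np.int64(284)) 202.0
s10.png (22, 126, 30) (np.int64(420), np.int64(292)) 129.0
s10.png (22, 75, 80) (np.int64(403), np.int64(284)) 15.0
[(0.4057, -0.2395, 54.5, 48.4, np.float32(-40.5)), (0.406, -0.1734, 101.8, 40.5, np.float32(-23.1))]
tx 37.8 ty 0.5 tz 209.4 spin 0.002 (cur yaw -86.97, tcp [ 0.5363 -0.2009  0.2144], j7 -1.07)
```

```bash
python3 -m creep '[{"tx":37,"ty":-1.5,"tz":60,"spin":0,"claw":-0.3},{"tx":37,"ty":-1.5,"tz":120,"spin":0,"claw":-0.3},{"tx":37,"ty":-1.5,"tz":170,"spin":0,"claw":-0.3},{"tx":37,"ty":-1.5,"tz":195,"spin":0,"claw":-0.3},{"tx":37,"ty":-1.5,"tz":209,"spin":0,"claw":-0.3},{"tx":37,"ty":-1.5,"tz":209,"spin":0,"claw":-0.3},{"tx":37,"ty":-1.5,"tz":209,"spin":0,"claw":1},{"tx":37,"ty":-1.5,"tz":209,"spin":0,"claw":1},{"tx":37,"ty":-1.5,"tz":209,"spin":0,"claw":1},{"tx":37,"ty":-1.5,"tz":209,"spin":0,"claw":1},{"tx":37,"ty":-1.5,"tz":190,"spin":0,"claw":1},{"tx":-10,"ty":-1.5,"tz":130,"spin":0,"claw":1}]'
python3 -c "
from h import *
go(.5762,.1217,.17,6.65)"
```

```text
time_s: 30.12
tcp_pos: [0.5351, -0.1984, 0.073]
tcp_rot: [[0.999, 0.054, -0.003], [0.054, -0.999, 0.001], [-0.003, -0.001, -1.0]]
wrist_force: [0.5, -0.7, -0.1]
opening: 0.0312
tx 58.0 ty -317.5 tz -96.9 spin -1.633 (cur yaw -86.92, tcp [ 0.5351 -0.1984  0.073 ], j7 -0.99)
```

```bash
python3 -m creep '[{"tx":0,"ty":0,"tz":-60,"spin":0,"claw":1},{"tx":30,"ty":-160,"tz":-90,"spin":-0.8,"claw":1},{"tx":66,"ty":-318,"tz":-90,"spin":-1.633,"claw":1},{"tx":66,"ty":-318,"tz":-90,"spin":-1.633,"claw":1},{"tx":66,"ty":-318,"tz":-90,"spin":-1.633,"claw":1},{"tx":66,"ty":-318,"tz":-90,"spin":-1.633,"claw":1},{"tx":66,"ty":-318,"tz":-90,"spin":-1.633,"claw":1},{"tx":66,"ty":-318,"tz":-90,"spin":-1.633,"claw":1},{"tx":66,"ty":-318,"tz":-90,"spin":-1.633,"claw":1},{"tx":66,"ty":-318,"tz":-90,"spin":-1.633,"claw":1},{"tx":66,"ty":-318,"tz":-90,"spin":-1.633,"claw":1}]'
python3 - <<'E'
from parts import *
s=manip.sense(); p=s['tcp_pos']; d=snap('wrist','w11.png')
for z in (-.002,.004,.01): print(find(d,p[0]-.09,p[0]+.09,p[1]-.09,p[1]+.09,p[2]+z+.005))
go(.5762,.1217,.08,6.65)
a=np.radians(6.65)
E
```

```text
time_s: 31.5
tcp_pos: [0.5846, 0.1209, 0.1648]
tcp_rot: [[-0.111, 0.994, 0.001], [0.994, 0.111, -0.0], [-0.0, 0.001, -1.0]]
wrist_force: [-0.1, -0.3, -0.1]
opening: 0.0312
[(np.float64(0.5818), np.float64(0.1397), 72.7, 31.3, np.float32(-83.5))]
[(np.float64(0.5815), np.float64(0.1421), 69.9, 30.0, np.float32(-83.6))]
[(np.float64(0.5812), np.float64(0.1445), 66.9, 28.8, np.float32(-83.7))]
tx 1.7 ty -8.3 tz 84.7 spin -0.006 (cur yaw 6.29, tcp [0.5846 0.1209 0.1647], j7 -0.16)
```

```bash
python3 - <<'E'
from filefit import *
for n,l in [('w11.png',(0,640,0,280)),('w11.png',(0,640,0,330)),('w9.png',(0,640,0,290)),('w1.png',(0,640,0,270)),('s10.png',(0,640,0,480))]:
    d=load(n); fish=n[0]=='w'; x=(.5762,.1217,.116)
    r=fit(d,fish,x,l); e=edges(d,fish,*r[0],l)
    from collections import Counter
    print(n,r,Counter((int(p[0]) if abs(k[0]) else 0,int(p[1]) if abs(k[1]) else 0) for p,k,o in e))
E
```

```text
w11.png (array([0.5753, 0.121 , 0.1153]), 67, np.float64(0.83)) Counter({(0, 130): 38, (-150, 0): 18, (331, 0): 11})
w11.png (array([0.5754, 0.121 , 0.1156]), 73, np.float64(3.02)) Counter({(0, 130): 38, (-150, 0): 21, (331, 0): 13, (330, 0): 1})
w9.png (array([0.5762, 0.1217, 0.1148]), 12, np.float64(0.5)) Counter({(0, 130): 9, (0, -130): 3})
w1.png (array([0.5753, 0.1205, 0.112 ]), 63, np.float64(0.73)) Counter({(-150, 0): 25, (0, 130): 22, (0, -130): 16})
s10.png (array([0.5777, 0.1225, 0.115 ]), 125, np.float64(0.5)) Counter({(0, 130): 50, (-150, 0): 25, (0, -130): 25, (331, 0): 24, (330, 0): 1})
```

```bash
python3 -c "
from h import *
go(.5760,.1214,.08,6.6)"
python3 -m creep '[{"tx":2,"ty":-8.5,"tz":40,"spin":-0.005,"claw":1},{"tx":2,"ty":-8.5,"tz":84,"spin":-0.005,"claw":1},{"tx":2,"ty":-8.5,"tz":84,"spin":-0.005,"claw":1},{"tx":2,"ty":-8.5,"tz":84,"spin":-0.005,"claw":1},{"tx":2,"ty":-8.5,"tz":84,"spin":-0.005,"claw":1}]'
python3 -c "
from h import *
go(.5760,.1214,.05,6.6)"
```

```text
tx 1.5 ty -8.6 tz 84.7 spin -0.005 (cur yaw 6.29, tcp [0.5846 0.1209 0.1647], j7 -0.16)
time_s: 32.17
tcp_pos: [0.5777, 0.1227, 0.0822]
tcp_rot: [[-0.117, 0.993, 0.004], [0.993, 0.117, 0.001], [0.0, 0.004, -1.0]]
wrist_force: [0.5, 0.7, -0.9]
opening: 0.0314
tx -1.1 ty -2.0 tz 32.2 spin 0.002 (cur yaw 6.73, tcp [0.5777 0.1227 0.0822], j7 -0.17)
```

```bash
python3 -m creep '[{"tx":0,"ty":0,"tz":0,"spin":0,"claw":1},{"tx":0,"ty":0,"tz":0,"spin":0,"claw":1},{"tx":0,"ty":0,"tz":0,"spin":0,"claw":1}]'
python3 -c "
from h import *
go(.5760,.1214,.05,6.6)"
```

```text
time_s: 32.55
tcp_pos: [0.576, 0.1223, 0.0802]
tcp_rot: [[-0.118, 0.993, 0.0], [0.993, 0.118, 0.0], [0.0, 0.0, -1.0]]
wrist_force: [-0.3, 0.3, -1.1]
opening: 0.0311
tx -0.9 ty -0.2 tz 30.2 spin 0.003 (cur yaw 6.76, tcp [0.576  0.1223 0.0802], j7 -0.17)
```

```bash
python3 -m creep '[{"tx":-1,"ty":0,"tz":0,"spin":0,"claw":1},{"tx":-1,"ty":0,"tz":8,"spin":0,"claw":1},{"tx":-1,"ty":0,"tz":16,"spin":0,"claw":1},{"tx":-1,"ty":0,"tz":22,"spin":0,"claw":1},{"tx":-1,"ty":0,"tz":22,"spin":0,"claw":1},{"tx":-1,"ty":0,"tz":22,"spin":0,"claw":1}]'
```

```text
time_s: 33.3
tcp_pos: [0.5761, 0.1213, 0.0579]
tcp_rot: [[-0.118, 0.993, -0.0], [0.993, 0.118, 0.0], [0.0, -0.0, -1.0]]
wrist_force: [0.3, -0.1, -1.2]
opening: 0.0312
```

```bash
python3 -m creep '[{"tx":0,"ty":0,"tz":10,"spin":0,"claw":1},{"tx":0,"ty":0,"tz":20,"spin":0,"claw":1},{"tx":0,"ty":0,"tz":30,"spin":0,"claw":1},{"tx":0,"ty":0,"tz":36,"spin":0,"claw":1},{"tx":0,"ty":0,"tz":36,"spin":0,"claw":1}]'
python3 -m creep '[{"tx":0,"ty":0,"tz":0,"spin":0,"claw":-0.1},{"tx":0,"ty":0,"tz":0,"spin":0,"claw":-0.1},{"tx":0,"ty":0,"tz":0,"spin":0,"claw":-0.1},{"tx":0,"ty":0,"tz":0,"spin":0,"claw":-0.1},{"tx":0,"ty":0,"tz":-50,"spin":0,"claw":-0.1},{"tx":0,"ty":0,"tz":-110,"spin":0,"claw":-0.1},{"tx":0,"ty":0,"tz":-160,"spin":0,"claw":-0.1},{"tx":0,"ty":0,"tz":-180,"spin":0,"claw":-0.1},{"tx":0,"ty":0,"tz":-180,"spin":0,"claw":-0.1}]'
python3 - <<'E'
from parts import *
d=snap('wrist','w12.png'); 
for z in (.014,.06): print(find(d,.48,.68,.03,.22,z))
go(.646,-.255,.15,-87.2)
E
```

```text
time_s: 33.92
tcp_pos: [0.5754, 0.1212, 0.0211]
tcp_rot: [[-0.118, 0.993, -0.001], [0.993, 0.118, -0.0], [-0.0, -0.001, -1.0]]
wrist_force: [0.2, -0.2, -1.1]
opening: 0.0308
time_s: 35.05
tcp_pos: [0.5774, 0.1216, 0.2041]
tcp_rot: [[-0.118, 0.993, 0.004], [0.993, 0.118, 0.001], [0.001, 0.004, -1.0]]
wrist_force: [-0.3, 0.3, -0.9]
opening: 0.0502
[(0.5753, 0.121, 110.8, 31.5, np.float32(-83.2))]
[(0.5742, 0.1315, 96.0, 27.2, np.float32(-83.1))]
tx -381.9 ty 25.0 tz 52.2 spin 1.640 (cur yaw 6.76, tcp [0.5762 0.1213 0.2022], j7 -0.16)
```

Strip measures at (.5753,.121), lying flat on the cover. Now shutting the caliper by pushing the slider from behind with closed fingers, the camera turned away from the bottle.

```bash
python3 -c "
from h import *
go(.648,-.3175,.15,92.8)"
```

```text
tx -444.2 ty 19.6 tz 52.2 spin -1.502 (cur yaw 6.76, tcp [0.5762 0.1213 0.2022], j7 -0.16)
```

```bash
python3 -m creep '[{"tx":-60,"ty":0,"tz":-30,"spin":-0.2,"claw":1},{"tx":-250,"ty":0,"tz":-30,"spin":-0.9,"claw":1},{"tx":-250,"ty":0,"tz":-30,"spin":-0.9,"claw":1},{"tx":-444,"ty":20,"tz":52,"spin":-1.5,"claw":1},{"tx":-444,"ty":20,"tz":52,"spin":-1.5,"claw":1},{"tx":-444,"ty":20,"tz":52,"spin":-1.5,"claw":1},{"tx":-444,"ty":20,"tz":52,"spin":-1.5,"claw":1},{"tx":-444,"ty":20,"tz":52,"spin":-1.5,"claw":1},{"tx":-444,"ty":20,"tz":52,"spin":-1.5,"claw":1},{"tx":-444,"ty":20,"tz":52,"spin":-1.5,"claw":1},{"tx":-444,"ty":20,"tz":52,"spin":-1.5,"claw":1}]'
python3 -c "
from h import *
go(.648,-.3175,.0125,92.8)"
```

```text
time_s: 36.48
tcp_pos: [0.6486, -0.3148, 0.1497]
tcp_rot: [[-0.999, -0.049, -0.0], [-0.049, 0.999, 0.001], [0.0, 0.001, -1.0]]
wrist_force: [1.3, 0.4, -0.1]
opening: 0.0003
tx 0.7 ty -2.9 tz 137.2 spin -0.000 (cur yaw 92.80, tcp [ 0.6486 -0.3148  0.1497], j7 1.94)
```

```bash
python3 -m creep '[{"tx":0,"ty":-3,"tz":50,"spin":0,"claw":1},{"tx":0,"ty":-3,"tz":100,"spin":0,"claw":1},{"tx":0,"ty":-3,"tz":130,"spin":0,"claw":1},{"tx":0,"ty":-3,"tz":137,"spin":0,"claw":1},{"tx":0,"ty":-3,"tz":137,"spin":0,"claw":1}]'
python3 -m creep '[{"tx":0,"ty":8,"tz":0,"spin":0,"claw":1},{"tx":0,"ty":16,"tz":0,"spin":0,"claw":1},{"tx":0,"ty":24,"tz":0,"spin":0,"claw":1},{"tx":0,"ty":32,"tz":0,"spin":0,"claw":1},{"tx":0,"ty":40,"tz":0,"spin":0,"claw":1},{"tx":0,"ty":48,"tz":0,"spin":0,"claw":1},{"tx":0,"ty":54,"tz":0,"spin":0,"claw":1},{"tx":0,"ty":56,"tz":0,"spin":0,"claw":1},{"tx":0,"ty":56,"tz":0,"spin":0,"claw":1}]'
```

```text
time_s: 37.1
tcp_pos: [0.6489, -0.3188, 0.0137]
tcp_rot: [[-0.999, -0.049, 0.0], [-0.049, 0.999, 0.0], [-0.0, 0.0, -1.0]]
wrist_force: [0.6, -0.1, 0.7]
opening: 0.0005
time_s: 38.22
tcp_pos: [0.6458, -0.264, 0.013]
tcp_rot: [[-0.999, -0.047, 0.0], [-0.047, 0.999, 0.0], [-0.0, 0.0, -1.0]]
wrist_force: [1.7, -0.9, 1.7]
opening: 0.0003
```

```bash
python3 -m creep '[{"tx":0,"ty":2,"tz":0,"spin":0,"claw":1},{"tx":0,"ty":4,"tz":0,"spin":0,"claw":1},{"tx":0,"ty":6,"tz":0,"spin":0,"claw":1},{"tx":0,"ty":6,"tz":0,"spin":0,"claw":1}]'
python3 -m creep '[{"tx":0,"ty":2,"tz":0,"spin":0,"claw":1},{"tx":0,"ty":4,"tz":0,"spin":0,"claw":1},{"tx":0,"ty":4,"tz":0,"spin":0,"claw":1}]'
python3 -m creep '[{"tx":0,"ty":2,"tz":0,"spin":0,"claw":1},{"tx":0,"ty":3,"tz":0,"spin":0,"claw":1},{"tx":0,"ty":3,"tz":0,"spin":0,"claw":1}]'
```

```text
time_s: 38.72
tcp_pos: [0.6454, -0.2579, 0.0128]
tcp_rot: [[-0.999, -0.048, -0.0], [-0.048, 0.999, 0.0], [0.0, 0.0, -1.0]]
wrist_force: [1.0, 0.2, 3.0]
opening: -0.0001
time_s: 39.1
tcp_pos: [0.6451, -0.2538, 0.0128]
tcp_rot: [[-0.999, -0.048, -0.0], [-0.048, 0.999, 0.0], [0.0, 0.0, -1.0]]
wrist_force: [0.5, -0.6, 2.4]
opening: 0.0003
time_s: 39.48
tcp_pos: [0.6449, -0.2511, 0.0128]
tcp_rot: [[-0.999, -0.047, -0.0], [-0.047, 0.999, 0.0], [0.0, 0.0, -1.0]]
wrist_force: [0.7, -0.2, 2.2]
opening: 0.0002
```

```bash
python3 -m creep '[{"tx":0,"ty":2,"tz":0,"spin":0,"claw":1},{"tx":0,"ty":4,"tz":0,"spin":0,"claw":1},{"tx":0,"ty":4,"tz":0,"spin":0,"claw":1}]'
python3 -m creep '[{"tx":0,"ty":2,"tz":0,"spin":0,"claw":1},{"tx":0,"ty":3,"tz":0,"spin":0,"claw":1},{"tx":0,"ty":3,"tz":0,"spin":0,"claw":1}]'
python3 -m creep '[{"tx":0,"ty":2,"tz":0,"spin":0,"claw":1},{"tx":0,"ty":3,"tz":0,"spin":0,"claw":1},{"tx":0,"ty":3,"tz":0,"spin":0,"claw":1}]'
```

```text
time_s: 39.85
tcp_pos: [0.6447, -0.2468, 0.0128]
tcp_rot: [[-0.999, -0.048, -0.0], [-0.048, 0.999, 0.0], [0.0, 0.0, -1.0]]
wrist_force: [0.7, 0.1, 1.7]
opening: 0.0006
time_s: 40.22
tcp_pos: [0.6446, -0.2461, 0.0131]
tcp_rot: [[-0.999, -0.046, 0.0], [-0.046, 0.999, -0.002], [-0.0, -0.002, -1.0]]
wrist_force: [0.7, -5.1, 1.1]
opening: 0.0006
time_s: 40.6
tcp_pos: [0.6445, -0.2456, 0.0134]
tcp_rot: [[-0.999, -0.045, 0.001], [-0.045, 0.999, -0.004], [-0.001, -0.005, -1.0]]
wrist_force: [1.4, -8.3, 1.1]
opening: 0.0005
```

Caliper stalled shut. Now the right-hand board.

```bash
python3 -m creep '[{"tx":0,"ty":-12,"tz":0,"spin":0,"claw":1},{"tx":0,"ty":-12,"tz":-40,"spin":0,"claw":1},{"tx":0,"ty":-12,"tz":-100,"spin":0,"claw":1},{"tx":60,"ty":20,"tz":-200,"spin":0,"claw":1},{"tx":195,"ty":70,"tz":-225,"spin":0.19,"claw":-1},{"tx":195,"ty":70,"tz":-225,"spin":0.19,"claw":-1},{"tx":195,"ty":70,"tz":-225,"spin":0.19,"claw":-1},{"tx":195,"ty":70,"tz":-225,"spin":0.19,"claw":-1},{"tx":195,"ty":70,"tz":-225,"spin":0.19,"claw":-1},{"tx":195,"ty":70,"tz":-225,"spin":0.19,"claw":-1}]'
python3 - <<'E'
from parts import *
d=snap('wrist','w13.png'); s=snap('scene','s13.png'); i=snap('side','d13.png')
print(find(d,.34,.52,-.30,-.08,.008))
print('scene',find(s,.34,.52,-.30,-.08,.008,False)); print('side',find(i,.34,.52,-.30,-.08,.008,False))
go(.4152,-.1633,.004,81.7)
# caliper slider from side camera: dark extent along the beam at z=.02
for n,c in (('side',i),('scene',s)):
    v=[]
    for y in np.arange(-.36,-.15,.003):
        x=.6415-.049*(y+.18); u=proj(c,[x,y,.02]).round().astype(int); v.append((round(y,3),int(c['img'][u[1],u[0]].mean())))
    print(n,[a for a,b in v if b<60])
E
```

```text
time_s: 41.85
tcp_pos: [0.4473, -0.1806, 0.2372]
tcp_rot: [[-0.99, 0.142, -0.001], [0.142, 0.99, 0.001], [0.001, 0.001, -1.0]]
wrist_force: [-0.6, 0.7, 0.6]
opening: 0.0558
[(0.4128, -0.2572, 111.4, 56.2, np.float32(-4.8)), (0.4141, -0.1627, 111.8, 55.7, np.float32(-8.6))]
scene [(0.4308, -0.1457, 91.5, 29.5, np.float32(0.0))]
side [(0.4116, -0.2575, 110.1, 60.7, np.float32(-5.3)), (0.4123, -0.1652, 109.8, 56.7, np.float32(-7.5))]
tx 33.6 ty 12.4 tz 233.0 spin 0.002 (cur yaw 81.83, tcp [ 0.447  -0.1806  0.237 ], j7 1.72)
side [np.float64(-0.234)]
scene [np.float64(-0.357), np.float64(-0.234), np.float64(-0.231), np.float64(-0.228), np.float64(-0.195), np.float64(-0.192), np.float64(-0.183), np.float64(-0.18)]
```

Slider reads about -.236 to -.18, i.e. shut. Boards are at (.4141,-.1627) and (.4128,-.2572). Grasping the right one.

```bash
python3 -m creep '[{"tx":34,"ty":13,"tz":60,"spin":0.006,"claw":-0.6},{"tx":34,"ty":13,"tz":120,"spin":0.006,"claw":-0.6},{"tx":34,"ty":13,"tz":180,"spin":0.006,"claw":-0.6},{"tx":34,"ty":13,"tz":215,"spin":0.006,"claw":-0.6},{"tx":34,"ty":13,"tz":233,"spin":0.006,"claw":-0.6},{"tx":34,"ty":13,"tz":233,"spin":0.006,"claw":-0.6},{"tx":34,"ty":13,"tz":233,"spin":0.006,"claw":1},{"tx":34,"ty":13,"tz":233,"spin":0.006,"claw":1},{"tx":34,"ty":13,"tz":233,"spin":0.006,"claw":1},{"tx":34,"ty":13,"tz":233,"spin":0.006,"claw":1},{"tx":34,"ty":13,"tz":180,"spin":0.006,"claw":1},{"tx":34,"ty":13,"tz":120,"spin":0.006,"claw":1}]'
python3 -m creep '[{"tx":0,"ty":0,"tz":-40,"spin":0,"claw":1},{"tx":0,"ty":0,"tz":-60,"spin":0,"claw":1},{"tx":0,"ty":0,"tz":-60,"spin":0,"claw":1}]'
python3 -c "
from h import *
go(.5626,.1197,.17,6.6)"
```

```text
time_s: 43.5
tcp_pos: [0.4133, -0.1624, 0.1182]
tcp_rot: [[-0.989, 0.148, -0.003], [0.148, 0.989, 0.002], [0.004, 0.001, -1.0]]
wrist_force: [1.1, -0.8, -0.3]
opening: 0.0545
time_s: 43.88
tcp_pos: [0.4157, -0.1635, 0.1794]
tcp_rot: [[-0.989, 0.149, 0.003], [0.148, 0.989, -0.002], [-0.004, -0.001, -1.0]]
wrist_force: [-0.4, -0.2, -1.3]
opening: 0.0547
tx -103.2 ty 301.8 tz 9.4 spin 1.307 (cur yaw 81.46, tcp [ 0.4157 -0.1635  0.1794], j7 1.69)
```

```bash
python3 -m creep '[{"tx":-52,"ty":150,"tz":0,"spin":0.65,"claw":1},{"tx":-52,"ty":150,"tz":0,"spin":0.65,"claw":1},{"tx":-52,"ty":150,"tz":0,"spin":0.65,"claw":1},{"tx":-103,"ty":302,"tz":10,"spin":1.307,"claw":1},{"tx":-103,"ty":302,"tz":10,"spin":1.307,"claw":1},{"tx":-103,"ty":302,"tz":10,"spin":1.307,"claw":1},{"tx":-103,"ty":302,"tz":10,"spin":1.307,"claw":1},{"tx":-103,"ty":302,"tz":10,"spin":1.307,"claw":1},{"tx":-103,"ty":302,"tz":10,"spin":1.307,"claw":1},{"tx":-103,"ty":302,"tz":10,"spin":1.307,"claw":1}]'
cat > held.py <<'E'
from parts import *
def held(fn,th=.008,off=.004):
    "pose of the part in the grip from its visible +y end; prints centre estimate and tcp correction for the posts"
    d=snap('wrist',fn); s=manip.sense(); p=s['tcp_pos']
    r=find(d,p[0]-.10,p[0]+.10,p[1]-.05,p[1]+.10,p[2]-off+th)
    for x,y,L,w,yaw in r:
        a=np.radians(yaw); u=np.array([np.cos(a),np.sin(a)]); u=u if u[1]>0 else -u
        e=np.array([x,y])+u*L/2000; c=e-u*.056; rel=s['tcp_rot'].T@np.array([*(c-p[:2]),0])*1000
        print('part',(x,y,L,w,yaw),'centre',c.round(4),'rel tcp (tool mm)',rel.round(1),'yaw dir',np.degrees(np.arctan2(u[1],u[0])).round(1))
    return s
E
python3 - <<'E'
from held import *
held('w14.png'); go(.5626,.1197,.085,6.6)
E
```

```text
time_s: 45.12
tcp_pos: [0.5607, 0.1202, 0.1669]
tcp_rot: [[-0.117, 0.993, -0.002], [0.993, 0.117, -0.0], [-0.0, -0.002, -1.0]]
wrist_force: [0.5, -0.5, -1.2]
opening: 0.0544
part (np.float64(0.5573), np.float64(0.1419), 77.4, 54.0, np.float32(-83.5)) centre [0.5593 0.1247] rel tcp (tool mm) [ 4.7 -1.1  0. ] yaw dir 96.5
tx -0.6 ty 1.8 tz 82.2 spin 0.001 (cur yaw 6.67, tcp [0.5609 0.1202 0.1672], j7 -0.21)
```

```bash
python3 - <<'E'
from parts import *
s=manip.sense(); p=s['tcp_pos']; print(p)
d=load('w14.png'); 
for z in (.155,.163,.171): print(z,'wrist',find(d,p[0]-.10,p[0]+.10,p[1]-.05,p[1]+.10,z))
for n in ('side','scene'):
    c=snap(n,n+'14.png')
    for z in (.163,.171): print(z,n,find(c,p[0]-.10,p[0]+.10,p[1]-.12,p[1]+.12,z,False))
# slot in the wrist view: wood/paper colour hole; expected at +40 along tool x, +13 along tool y from centre
im=rect(d,p[0]-.10,p[0]+.10,p[1]-.05,p[1]+.10,.171,3,True,'h14.png'); rg,_=mask(im)
m=(rg>1.42).astype(np.uint8); m=cv2.morphologyEx(m,cv2.MORPH_OPEN,np.ones((5,5)))
cs,h=cv2.findContours(m,cv2.RETR_CCOMP,cv2.CHAIN_APPROX_NONE)
for c,hh in zip(cs,h[0]):
    if hh[3]>=0 and cv2.contourArea(c)>200:
        (u,v),wh,a=cv2.minAreaRect(c); P=np.array([p[0]-.10+v/3000,p[1]-.05+u/3000,p[2]]); print('hole',P.round(4),np.round(np.array(wh)/3,1),(s['tcp_rot'].T@(P-p)*1000).round(1))
E
```

```text
[0.56085292 0.12015013 0.16716338]
0.155 wrist [(np.float64(0.5575), np.float64(0.1395), 92.8, 59.8, np.float32(-83.5))]
0.163 wrist [(np.float64(0.5573), np.float64(0.1423), 88.4, 57.0, np.float32(-83.5))]
0.171 wrist [(np.float64(0.5573), np.float64(0.1419), 77.4, 54.1, np.float32(-83.4))]
0.163 side [(np.float64(0.564), np.float64(0.1249), 110.2, 51.9, np.float32(-89.4))]
0.171 side [(np.float64(0.5591), np.float64(0.1154), 108.9, 51.8, np.float32(-88.9))]
0.163 scene []
0.171 scene []
hole [0.5677 0.1623 0.1672] [12.2 13. ] [41.1 11.7 -0. ]
hole [0.5606 0.1803 0.1672] [7.  6.8] [59.8  6.7 -0. ]
```

```bash
python3 -c "
from h import *
go(.5636,.119,.085,6.6)"
python3 -m creep '[{"tx":-1.5,"ty":3,"tz":30,"spin":0,"claw":1},{"tx":-1.5,"ty":3,"tz":60,"spin":0,"claw":1},{"tx":-1.5,"ty":3,"tz":82,"spin":0,"claw":1},{"tx":-1.5,"ty":3,"tz":82,"spin":0,"claw":1},{"tx":-1.5,"ty":3,"tz":82,"spin":0,"claw":1},{"tx":-1.5,"ty":3,"tz":82,"spin":0,"claw":1}]'
python3 -c "
from h import *
go(.5636,.119,.055,6.6)"
```

```text
tx -1.5 ty 2.3 tz 82.7 spin 0.000 (cur yaw 6.62, tcp [0.5611 0.1202 0.1677], j7 -0.21)
time_s: 46.02
tcp_pos: [0.5655, 0.1195, 0.0873]
tcp_rot: [[-0.115, 0.993, 0.002], [0.993, 0.115, 0.001], [0.0, 0.002, -1.0]]
wrist_force: [-0.9, 0.3, 0.1]
opening: 0.0544
tx -0.3 ty -2.0 tz 32.3 spin -0.000 (cur yaw 6.59, tcp [0.5655 0.1195 0.0873], j7 -0.23)
```

```bash
python3 -m creep '[{"tx":0,"ty":-0.5,"tz":0,"spin":0,"claw":1},{"tx":0,"ty":-0.5,"tz":0,"spin":0,"claw":1},{"tx":0,"ty":-0.5,"tz":10,"spin":0,"claw":1},{"tx":0,"ty":-0.5,"tz":20,"spin":0,"claw":1},{"tx":0,"ty":-0.5,"tz":30,"spin":0,"claw":1},{"tx":0,"ty":-0.5,"tz":30,"spin":0,"claw":1}]'
python3 -m creep '[{"tx":0,"ty":0,"tz":2,"spin":0,"claw":1},{"tx":0,"ty":0,"tz":2,"spin":0,"claw":1}]'
```

```text
time_s: 46.78
tcp_pos: [0.5628, 0.119, 0.0544]
tcp_rot: [[-0.115, 0.993, -0.003], [0.993, 0.115, -0.001], [-0.0, -0.003, -1.0]]
wrist_force: [-0.5, -0.3, -0.2]
opening: 0.0546
time_s: 47.02
tcp_pos: [0.5641, 0.1193, 0.054]
tcp_rot: [[-0.115, 0.993, 0.0], [0.993, 0.115, 0.0], [0.0, 0.0, -1.0]]
wrist_force: [0.2, 0.2, -0.7]
opening: 0.0546
```

```bash
python3 -m creep '[{"tx":0,"ty":0,"tz":10,"spin":0,"claw":1},{"tx":0,"ty":0,"tz":20,"spin":0,"claw":1},{"tx":0,"ty":0,"tz":30,"spin":0,"claw":1},{"tx":0,"ty":0,"tz":30,"spin":0,"claw":1},{"tx":0,"ty":0,"tz":30,"spin":0,"claw":1}]'
python3 -m creep '[{"tx":0,"ty":0,"tz":0,"spin":0,"claw":-0.6},{"tx":0,"ty":0,"tz":0,"spin":0,"claw":-0.6},{"tx":0,"ty":0,"tz":0,"spin":0,"claw":-0.6},{"tx":0,"ty":0,"tz":0,"spin":0,"claw":-0.6},{"tx":0,"ty":0,"tz":-50,"spin":0,"claw":-0.6},{"tx":0,"ty":0,"tz":-110,"spin":0,"claw":-0.6},{"tx":0,"ty":0,"tz":-160,"spin":0,"claw":-0.6},{"tx":0,"ty":0,"tz":-180,"spin":0,"claw":-0.6},{"tx":0,"ty":0,"tz":-180,"spin":0,"claw":-0.6}]'
python3 - <<'E'
from parts import *
d=snap('wrist','w15.png'); 
for z in (.022,.03): print(find(d,.48,.68,.03,.22,z))
go(.45,-.255,.22,-94.7)
E
```

```text
time_s: 47.65
tcp_pos: [0.564, 0.1193, 0.0238]
tcp_rot: [[-0.115, 0.993, -0.0], [0.993, 0.115, 0.0], [0.0, -0.0, -1.0]]
wrist_force: [0.9, 0.3, -1.2]
opening: 0.0547
time_s: 48.78
tcp_pos: [0.5653, 0.1196, 0.2059]
tcp_rot: [[-0.115, 0.993, 0.004], [0.993, 0.115, 0.001], [0.0, 0.004, -1.0]]
wrist_force: [0.1, 1.0, -0.6]
opening: 0.0736
[(0.5656, 0.1188, 113.8, 55.6, np.float32(-83.3))]
[(0.5654, 0.1206, 111.3, 54.3, np.float32(-83.5))]
tx -358.7 ty -156.3 tz -16.0 spin 1.768 (cur yaw 6.58, tcp [0.5641 0.1192 0.2042], j7 -0.20)
```

First board is on the posts at (.5656,.1188), flat. Now the second.

```bash
python3 -m creep '[{"tx":-150,"ty":-100,"tz":-20,"spin":0.6,"claw":-0.6},{"tx":-359,"ty":-156,"tz":-16,"spin":1.768,"claw":-0.6},{"tx":-359,"ty":-156,"tz":-16,"spin":1.768,"claw":-0.6},{"tx":-359,"ty":-156,"tz":-16,"spin":1.768,"claw":-0.6},{"tx":-359,"ty":-156,"tz":-16,"spin":1.768,"claw":-0.6},{"tx":-359,"ty":-156,"tz":-16,"spin":1.768,"claw":-0.6},{"tx":-359,"ty":-156,"tz":-16,"spin":1.768,"claw":-0.6},{"tx":-359,"ty":-156,"tz":-16,"spin":1.768,"claw":-0.6},{"tx":-359,"ty":-156,"tz":-16,"spin":1.768,"claw":-0.6},{"tx":-359,"ty":-156,"tz":-16,"spin":1.768,"claw":-0.6},{"tx":-359,"ty":-156,"tz":-16,"spin":1.768,"claw":-0.6},{"tx":-359,"ty":-156,"tz":-16,"spin":1.768,"claw":-0.6}]'
python3 - <<'E'
from parts import *
d=snap('wrist','w16.png'); i=snap('side','d16.png')
print(find(d,.34,.52,-.37,-.14,.008)); print('side',find(i,.34,.52,-.37,-.14,.008,False))
go(.4135,-.2575,.004,-94.8)
E
```

```text
time_s: 50.32
tcp_pos: [0.4496, -0.255, 0.2188]
tcp_rot: [[0.997, -0.08, -0.002], [-0.08, -0.997, 0.001], [-0.002, -0.0, -1.0]]
wrist_force: [-0.1, 0.0, -0.2]
opening: 0.0731
[(0.414, -0.2583, 112.1, 55.3, np.float32(-5.0))]
side [(0.411, -0.2605, 110.4, 55.5, np.float32(-4.7))]
tx -35.9 ty 5.3 tz 215.4 spin 0.003 (cur yaw -94.65, tcp [ 0.4499 -0.2552  0.2194], j7 -1.11)
```

```bash
python3 -m creep '[{"tx":-36,"ty":6,"tz":60,"spin":0.003,"claw":-0.6},{"tx":-36,"ty":6,"tz":120,"spin":0.003,"claw":-0.6},{"tx":-36,"ty":6,"tz":170,"spin":0.003,"claw":-0.6},{"tx":-36,"ty":6,"tz":200,"spin":0.003,"claw":-0.6},{"tx":-36,"ty":6,"tz":215,"spin":0.003,"claw":-0.6},{"tx":-36,"ty":6,"tz":215,"spin":0.003,"claw":-0.6},{"tx":-36,"ty":6,"tz":215,"spin":0.003,"claw":1},{"tx":-36,"ty":6,"tz":215,"spin":0.003,"claw":1},{"tx":-36,"ty":6,"tz":215,"spin":0.003,"claw":1},{"tx":-36,"ty":6,"tz":215,"spin":0.003,"claw":1},{"tx":-36,"ty":6,"tz":160,"spin":0.003,"claw":1},{"tx":-36,"ty":6,"tz":100,"spin":0.003,"claw":1}]'
python3 -m creep '[{"tx":0,"ty":0,"tz":-40,"spin":0,"claw":1},{"tx":0,"ty":0,"tz":-60,"spin":0,"claw":1},{"tx":0,"ty":0,"tz":-60,"spin":0,"claw":1}]'
python3 -c "
from h import *
go(.5636,.119,.17,6.6)"
```

```text
time_s: 51.92
tcp_pos: [0.4128, -0.2578, 0.1204]
tcp_rot: [[0.996, -0.085, -0.003], [-0.085, -0.996, 0.001], [-0.003, -0.001, -1.0]]
wrist_force: [1.6, -0.5, -0.1]
opening: 0.054
time_s: 52.3
tcp_pos: [0.415, -0.2588, 0.1817]
tcp_rot: [[0.996, -0.085, 0.004], [-0.085, -0.996, -0.001], [0.004, 0.001, -1.0]]
wrist_force: [-1.1, 0.1, -0.7]
opening: 0.0547
tx 115.9 ty -389.1 tz 11.8 spin -1.771 (cur yaw -94.87, tcp [ 0.415  -0.2588  0.1817], j7 -1.06)
```

```bash
python3 -m creep '[{"tx":58,"ty":-195,"tz":0,"spin":-0.9,"claw":1},{"tx":58,"ty":-195,"tz":0,"spin":-0.9,"claw":1},{"tx":58,"ty":-195,"tz":0,"spin":-0.9,"claw":1},{"tx":116,"ty":-389,"tz":12,"spin":-1.771,"claw":1},{"tx":116,"ty":-389,"tz":12,"spin":-1.771,"claw":1},{"tx":116,"ty":-389,"tz":12,"spin":-1.771,"claw":1},{"tx":116,"ty":-389,"tz":12,"spin":-1.771,"claw":1},{"tx":116,"ty":-389,"tz":12,"spin":-1.771,"claw":1},{"tx":116,"ty":-389,"tz":12,"spin":-1.771,"claw":1},{"tx":116,"ty":-389,"tz":12,"spin":-1.771,"claw":1},{"tx":116,"ty":-389,"tz":12,"spin":-1.771,"claw":1},{"tx":116,"ty":-389,"tz":12,"spin":-1.771,"claw":1}]'
cat > hole.py <<'E'
from parts import *
d=snap('wrist','hole.png'); s=manip.sense(); p=s['tcp_pos']; print(p.round(4))
im=rect(d,p[0]-.10,p[0]+.10,p[1]-.05,p[1]+.10,p[2]+.004,3,True,'h.png'); rg,_=mask(im)
m=(rg>1.42).astype(np.uint8); m=cv2.morphologyEx(m,cv2.MORPH_OPEN,np.ones((5,5)))
cs,h=cv2.findContours(m,cv2.RETR_CCOMP,cv2.CHAIN_APPROX_NONE)
for c,hh in zip(cs,h[0]):
    if cv2.contourArea(c)>200:
        (u,v),wh,a=cv2.minAreaRect(c); P=np.array([p[0]-.10+v/3000,p[1]-.05+u/3000,p[2]]); print('hole' if hh[3]>=0 else 'part',P.round(4),np.round(np.array(wh)/3,1),(s['tcp_rot'].T@(P-p)*1000).round(1))
go(.5636,.119,.085,6.6)
E
python3 hole.py
```

```text
time_s: 53.8
tcp_pos: [0.5619, 0.1193, 0.1669]
tcp_rot: [[-0.113, 0.994, -0.002], [0.994, 0.113, -0.0], [0.0, -0.002, -1.0]]
wrist_force: [0.5, 0.9, -0.1]
opening: 0.0549
[0.5621 0.1193 0.1672]
part [0.5832 0.1122 0.1672] [ 5.8 13.7] [-9.5 20.2 -0. ]
part [0.5739 0.0718 0.1672] [14.3  5. ] [-48.5   6.4  -0. ]
part [0.5694 0.113  0.1672] [12.7 19.3] [-7.1  6.6 -0. ]
part [0.5559 0.0738 0.1672] [5. 9.] [-44.5 -11.3   0. ]
part [0.5486 0.1051 0.1672] [7.7 7.7] [-12.5 -15.    0. ]
part [0.5434 0.0749 0.1672] [ 7.5 11.7] [-42.  -23.6   0. ]
part [0.5415 0.1079 0.1672] [10.4 14.3] [ -9.1 -21.8   0. ]
part [0.558  0.1489 0.1672] [54.2 75.9] [29.8 -0.7  0. ]
hole [0.5694 0.1592 0.1672] [12.2 12.3] [38.8 11.8 -0. ]
hole [0.5632 0.1776 0.1672] [12.5  8.1] [57.8  7.7 -0. ]
tx -0.5 ty 1.6 tz 82.2 spin -0.002 (cur yaw 6.51, tcp [0.5621 0.1193 0.1672], j7 -0.22)
```

```bash
python3 -c "
from h import *
go(.563,.1207,.085,6.6)"
python3 -m creep '[{"tx":1.5,"ty":1,"tz":30,"spin":0,"claw":1},{"tx":1.5,"ty":1,"tz":60,"spin":0,"claw":1},{"tx":1.5,"ty":1,"tz":82,"spin":0,"claw":1},{"tx":1.5,"ty":1,"tz":82,"spin":0,"claw":1},{"tx":1.5,"ty":1,"tz":82,"spin":0,"claw":1},{"tx":1.5,"ty":1,"tz":82,"spin":0,"claw":1},{"tx":1.5,"ty":1,"tz":82,"spin":0,"claw":1},{"tx":1.5,"ty":1,"tz":82,"spin":0,"claw":1}]'
python3 -c "
from h import *
go(.563,.1207,.055,6.6)"
```

```text
tx 1.3 ty 1.2 tz 82.2 spin -0.002 (cur yaw 6.51, tcp [0.5621 0.1193 0.1672], j7 -0.22)
time_s: 54.85
tcp_pos: [0.5637, 0.1211, 0.0865]
tcp_rot: [[-0.115, 0.993, 0.001], [0.993, 0.115, 0.0], [0.0, 0.001, -1.0]]
wrist_force: [-0.5, -0.0, -0.7]
opening: 0.0547
tx -0.3 ty -0.8 tz 31.5 spin -0.000 (cur yaw 6.59, tcp [0.5637 0.1211 0.0865], j7 -0.25)
```

```bash
python3 -m creep '[{"tx":0,"ty":-0.5,"tz":10,"spin":0,"claw":1},{"tx":0,"ty":-0.5,"tz":20,"spin":0,"claw":1},{"tx":0,"ty":-0.5,"tz":31,"spin":0,"claw":1},{"tx":0,"ty":-0.5,"tz":31,"spin":0,"claw":1},{"tx":0,"ty":-0.5,"tz":31,"spin":0,"claw":1}]'
```

```text
time_s: 55.48
tcp_pos: [0.5628, 0.121, 0.0547]
tcp_rot: [[-0.115, 0.993, -0.0], [0.993, 0.115, 0.0], [0.0, -0.0, -1.0]]
wrist_force: [0.1, -0.8, 0.3]
opening: 0.0545
```

```bash
python3 -m creep '[{"tx":0,"ty":0,"tz":10,"spin":0,"claw":1},{"tx":0,"ty":0,"tz":20,"spin":0,"claw":1},{"tx":0,"ty":0,"tz":23,"spin":0,"claw":1},{"tx":0,"ty":0,"tz":23,"spin":0,"claw":1}]'
python3 -m creep '[{"tx":0,"ty":0,"tz":0,"spin":0,"claw":-0.6},{"tx":0,"ty":0,"tz":0,"spin":0,"claw":-0.6},{"tx":0,"ty":0,"tz":0,"spin":0,"claw":-0.6},{"tx":0,"ty":0,"tz":0,"spin":0,"claw":-0.6},{"tx":0,"ty":0,"tz":-50,"spin":0,"claw":-0.6},{"tx":0,"ty":0,"tz":-110,"spin":0,"claw":-0.6},{"tx":0,"ty":0,"tz":-160,"spin":0,"claw":-0.6},{"tx":0,"ty":0,"tz":-180,"spin":0,"claw":-0.6},{"tx":0,"ty":0,"tz":-180,"spin":0,"claw":-0.6}]'
python3 - <<'E'
from parts import *
d=snap('wrist','w18.png'); 
for z in (.022,.03): print(find(d,.48,.68,.03,.22,z))
print(find(d,.48,.68,.03,.22,.03,True,1.36))
go(.5905,.1995,.16,6.6)
v0,u0=40,200
cv2.imwrite('pics/last.png',cv2.resize(d['img'][0:300,120:520],None,fx=2,fy=2,interpolation=cv2.INTER_CUBIC))
E
```

```text
time_s: 55.98
tcp_pos: [0.5625, 0.1209, 0.0314]
tcp_rot: [[-0.115, 0.993, -0.001], [0.993, 0.115, -0.0], [-0.0, -0.001, -1.0]]
wrist_force: [0.2, 0.3, 0.5]
opening: 0.0546
time_s: 57.1
tcp_pos: [0.5642, 0.1213, 0.214]
tcp_rot: [[-0.115, 0.993, 0.004], [0.993, 0.115, 0.001], [0.0, 0.004, -1.0]]
wrist_force: [-0.6, -0.6, -0.8]
opening: 0.0734
[(0.5637, 0.118, 115.2, 59.2, np.float32(-83.7))]
[(0.5634, 0.12, 112.5, 57.8, np.float32(-83.7))]
[(0.5637, 0.1199, 112.8, 58.4, np.float32(-83.4))]
tx 74.9 ty 36.3 tz 52.2 spin -0.000 (cur yaw 6.59, tcp [0.563  0.121  0.2122], j7 -0.21)
```

View pics/last.png

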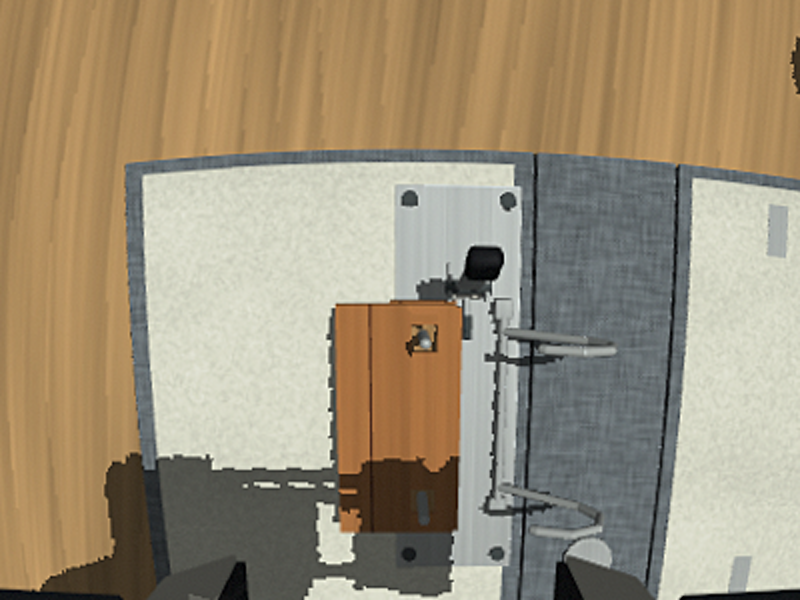

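All threaded: the top board's slot at (424,340) has the post in it, the arches lie open at right, and the lever is up at (484,263). Now lowering the lever.

```bash
python3 -m creep '[{"tx":75,"ty":34,"tz":20,"spin":0,"claw":0.1},{"tx":75,"ty":34,"tz":52,"spin":0,"claw":0.1},{"tx":75,"ty":34,"tz":52,"spin":0,"claw":0.1},{"tx":75,"ty":34,"tz":52,"spin":0,"claw":0.1},{"tx":75,"ty":34,"tz":52,"spin":0,"claw":0.1}]'
python3 -c "
from h import *
go(.5886,.1992,.066,6.6)"
```

```text
time_s: 57.78
tcp_pos: [0.5888, 0.1978, 0.1609]
tcp_rot: [[-0.113, 0.994, 0.001], [0.994, 0.113, -0.0], [-0.001, 0.001, -1.0]]
wrist_force: [0.8, 0.7, 0.1]
opening: 0.0417
tx 1.5 ty -0.1 tz 94.9 spin -0.002 (cur yaw 6.46, tcp [0.5888 0.1978 0.1609], j7 -0.35)
```

```bash
python3 -m creep '[{"tx":1,"ty":0,"tz":40,"spin":0,"claw":0.1},{"tx":1,"ty":0,"tz":75,"spin":0,"claw":0.1},{"tx":1,"ty":0,"tz":95,"spin":0,"claw":0.1},{"tx":1,"ty":0,"tz":95,"spin":0,"claw":0.1},{"tx":1,"ty":0,"tz":95,"spin":0,"claw":1},{"tx":1,"ty":0,"tz":95,"spin":0,"claw":1},{"tx":1,"ty":0,"tz":95,"spin":0,"claw":1},{"tx":1,"ty":0,"tz":95,"spin":0,"claw":1}]'
```

```text
time_s: 58.78
tcp_pos: [0.5884, 0.2006, 0.0658]
tcp_rot: [[-0.115, 0.993, 0.001], [0.993, 0.115, 0.0], [0.0, 0.001, -1.0]]
wrist_force: [-0.7, 0.3, 5.1]
opening: 0.0137
```

Gripped (13.7 mm). Following the arc down.

```bash
python3 -m creep '[{"tx":6,"ty":0,"tz":1.5,"spin":0,"claw":1},{"tx":12,"ty":0,"tz":4,"spin":0,"claw":1},{"tx":19,"ty":0,"tz":8,"spin":0,"claw":1},{"tx":26,"ty":0,"tz":12.5,"spin":0,"claw":1},{"tx":32,"ty":0,"tz":18,"spin":0,"claw":1},{"tx":38,"ty":0,"tz":24,"spin":0,"claw":1},{"tx":42,"ty":0,"tz":31,"spin":0,"claw":1},{"tx":46,"ty":0,"tz":38,"spin":0,"claw":1},{"tx":49,"ty":0,"tz":45,"spin":0,"claw":1},{"tx":51,"ty":0,"tz":52,"spin":0,"claw":1},{"tx":51,"ty":0,"tz":54,"spin":0,"claw":1},{"tx":51,"ty":0,"tz":54,"spin":0,"claw":1}]'
python3 -m creep '[{"tx":0,"ty":0,"tz":0,"spin":0,"claw":0.1},{"tx":0,"ty":0,"tz":0,"spin":0,"claw":0.1},{"tx":0,"ty":0,"tz":0,"spin":0,"claw":0.1},{"tx":0,"ty":0,"tz":-40,"spin":0,"claw":0.1},{"tx":0,"ty":0,"tz":-80,"spin":0,"claw":0.1},{"tx":0,"ty":0,"tz":-140,"spin":0,"claw":0.1},{"tx":-150,"ty":-100,"tz":-180,"spin":0,"claw":0.1},{"tx":-150,"ty":-100,"tz":-180,"spin":0,"claw":0.1},{"tx":-150,"ty":-100,"tz":-180,"spin":0,"claw":0.1},{"tx":-150,"ty":-100,"tz":-180,"spin":0,"claw":0.1},{"tx":-150,"ty":-100,"tz":-180,"spin":0,"claw":0.1}]'
python3 - <<'E'
from parts import *
x0,y0,a=.5755,.1212,.115
def W(p): c,t=np.cos(a),np.sin(a); return [x0+(c*p[0]-t*p[1])/1000,y0+(t*p[0]+c*p[1])/1000,p[2]/1000]
w=snap('wrist','w20.png'); s=snap('scene','s20.png'); i=snap('side','d20.png')
for n,c,f in (('wrist',w,1),('scene',s,0),('side',i,0)):
  for p in [(22,126,28),(22,75,80)]:
    u,v=proj(c,W(p),f).round().astype(int); print(n,p,(u,v),c['img'][v-1:v+2,u-1:u+2].mean().round(0) if 0<v<479 and 0<u<639 else None)
print(find(w,.46,.68,.03,.22,.03),find(s,.46,.68,.03,.22,.03,False),find(i,.46,.68,.03,.22,.03,False))
# arches: compare with before (s9 shut, s10 open) around the arch region
b=load('s9.png')['img'].astype(int); o=load('s10.png')['img'].astype(int); n=s['img'].astype(int)
q=np.array([proj(s,W(p)) for p in [(45,-55,5),(45,55,5),(110,-55,5),(110,55,5)]]); u0,v0=q.min(0).astype(int); u1,v1=q.max(0).astype(int)
print('spine region diff vs shut',abs(n-b)[v0:v1,u0:u1].mean().round(2),'vs open',abs(n-o)[v0:v1,u0:u1].mean().round(2))
E
```

```text
time_s: 60.28
tcp_pos: [0.5823, 0.254, 0.0117]
tcp_rot: [[-0.116, 0.993, 0.002], [0.993, 0.116, 0.003], [0.003, 0.002, -1.0]]
wrist_force: [-0.6, 4.8, 4.1]
opening: 0.0136
time_s: 61.65
tcp_pos: [0.5002, 0.0906, 0.1913]
tcp_rot: [[-0.114, 0.994, 0.001], [0.994, 0.114, 0.0], [0.0, 0.001, -1.0]]
wrist_force: [1.5, 1.4, 0.1]
opening: 0.0413
wrist (22, 126, 28) (np.int64(435), np.int64(51)) 38.0
wrist (22, 75, 80) (np.int64(456), np.int64(105)) 120.0
scene (22, 126, 28) (np.int64(420), np.int64(292)) 32.0
scene (22, 75, 80) (np.int64(403), np.int64(284)) 202.0
side (22, 126, 28) (np.int64(335), np.int64(181)) 72.0
side (22, 75, 80) (np.int64(343), np.int64(177)) 178.0
[(0.5623, 0.1189, 110.7, 56.7, np.float32(-83.3))] [(0.553, 0.1398, 64.4, 34.6, np.float32(-84.3))] [(0.5601, 0.1088, 124.9, 55.3, np.float32(-84.3))]
spine region diff vs shut 2.71 vs open 9.51
```

Lever down, rings shut, stack in place. Last check: the caliper gap, from a profile across the jaws.

```bash
python3 - <<'E'
from h import *
for n,f in (('w16.png',1),('w13.png',1),('s20.png',0),('d20.png',0)):
    c=load(n); out=[]
    for y in np.arange(-.21,-.16,.002):
        x=.6415-.035; u=proj(c,[x,y-.035*.049+.0,.009],f); ok=2<u[0]<637 and 2<u[1]<477
        if ok:
            b,g,r=cv2.getRectSubPix(c['img'],(1,1),(float(u[0]),float(u[1])))[0,0].astype(int); out.append('%.3f:%d'%(y,r-b))
    print(n,' '.join(out))
E
```

```text
w16.png -0.210:95 -0.208:95 -0.206:97 -0.204:96 -0.202:94 -0.200:94 -0.198:94 -0.196:94 -0.194:97 -0.192:96 -0.190:15 -0.188:-3 -0.186:-2 -0.184:-1 -0.182:-3 -0.180:-2 -0.178:-3 -0.176:-1 -0.174:-2 -0.172:-2 -0.170:-8 -0.168:84 -0.166:96 -0.164:93 -0.162:93
w13.png -0.210:75 -0.208:79 -0.206:82 -0.204:87 -0.202:93 -0.200:95 -0.198:93 -0.196:90 -0.194:92 -0.192:91 -0.190:100 -0.188:6 -0.186:-3 -0.184:-1 -0.182:-2 -0.180:-1 -0.178:-4 -0.176:-2 -0.174:-2 -0.172:-1 -0.170:-5 -0.168:44 -0.166:93 -0.164:89 -0.162:88
s20.png -0.210:69 -0.208:69 -0.206:70 -0.204:70 -0.202:68 -0.200:69 -0.198:70 -0.196:70 -0.194:69 -0.192:71 -0.190:67 -0.188:45 -0.186:-1 -0.184:-1 -0.182:1 -0.180:2 -0.178:2 -0.176:3 -0.174:2 -0.172:0 -0.170:1 -0.168:14 -0.166:49 -0.164:69 -0.162:71
d20.png -0.210:108 -0.208:108 -0.206:107 -0.204:107 -0.202:107 -0.200:105 -0.198:101 -0.196:84 -0.194:63 -0.192:38 -0.190:15 -0.188:12 -0.186:10 -0.184:8 -0.182:7 -0.180:8 -0.178:8 -0.176:9 -0.174:9 -0.172:16 -0.170:25 -0.168:44 -0.166:66 -0.164:85 -0.162:99
```

The jaws show as one unbroken 20–21 mm of steel with no wood between them, so the caliper is shut. Handing in.

```bash
python3 -c "
from h import *
print(manip.job_done()); print(manip.sense()['time_s'])"
```

```text
the job is handed in; nothing more can be done
None
the job is handed in; nothing more can be done
```

The job is handed in, at about 62 s of the 210 s on the robot's clock; no verdict is reported.

**What I did:**
- **Strip check:** I laid the strip between the caliper jaws and closed them on it. It measured 32 mm (gripper opening 31 mm, image 31.5–32.7 mm, jaw stalled at about 32.7 mm), so it belonged in the file.
- **Second clamping:** After the first closing the strip lay about 0.05 rad askew, close to the 0.06 rad limit. I re-gripped it, set it beside the fixed jaw and clamped it again at 7–10 N. It then lay flush along the jaw.
- **Filing:** I lifted the lever and the rings sprang open. I threaded the strip and both boards that were present over the posts, then followed the lever back down to lock the rings. I also pushed the caliper shut from behind once the strip was out.

**Last checks:**
- **Lever and rings:** The lever grip reads dark at its "down" position in all three cameras. The area around the arches matches the earlier "shut" picture rather than the "open" one.
- **Boards and strip:** The top board lies flat, with its slots' middle about 1–3 mm from the posts' middle. The strip and the first board were measured in place before being covered.
- **Caliper:** The two jaws show as one unbroken 20–21 mm of steel, so it is shut.
- **Jar:** The arm never came near either jar, but I did not inspect them at the end.

**Disagreements:** The scene and wrist cameras differ by about 2 mm on where the file is; I used the wrist value. In the final images, the scene and side cameras gave poor outlines of the stack (124.9 mm long from the side), so I relied on the wrist camera there too.

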